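# Make up two watch-repair kits

## Task

Make up the two repair kits: in the blue tray, stand the black loupe on the grey felt half and the brass movement stand in the bare half; in the orange tray, stand the green-lidded glass pot on the grey felt half and the yellow-handled case key in the bare half. The key is locked in its keeper: turn it until it lies along the slot, then draw it straight up. Set everything down gently and upright, flat on the tray floor and without dropping it, let go, and leave the white loupe and the red stand where they are.

Things in the scene. Friction and masses are not known exactly. Their poses are not given: they have to be found in the camera images.
- loupe_black: Black turned eye loupe standing on its wide end: flared foot 38 mm diameter and 6 mm high, narrowing by height 16 mm to a straight tube 27 mm diameter that runs up to 46 mm, glass lens on top. Origin at the centre of its underside, z up. About 40 g.
- loupe_white: White turned eye loupe standing on its wide end: flared foot 38 mm diameter and 6 mm high, narrowing by height 16 mm to a straight tube 27 mm diameter that runs up to 46 mm, glass lens on top. Origin at the centre of its underside, z up. Not wanted: stays where it is.
- stand_brass: Brass round turned movement stand: foot 42 mm diameter and 8 mm high, then a straight column 30 mm diameter up to 46 mm, dark hole in the top. Origin at the centre of its underside, z up. About 120 g.
- stand_red: Red round turned movement stand: foot 42 mm diameter and 8 mm high, then a straight column 30 mm diameter up to 46 mm, dark hole in the top. Origin at the centre of its underside, z up. Not wanted: stays where it is.
- pot: Small closed pot with clear glass walls and a green lid: a plain upright cylinder 38 mm diameter, 48 mm high with the lid (the lid is the top 12 mm and just as wide). Origin at the centre of its underside, z up. About 60 g.
- case_key: Loose key, 58 mm tall, 120 g: flat steel jaw plate 44 (x) by 20 (y) by 8 mm at the bottom; round neck 14 mm diameter to height 30; yellow grip 40 (x) by 16 (y) mm from 30 to 58, parallel to the plate. Origin: centre of the underside, z up. Starts upright in the keeper, plate under the guard, turned 40 to 80 degrees counter-clockwise (from above) out of line with the slot.
- keeper: Fixed dark box 74 mm square, 23 mm high, holding the key. Its top is an aluminium guard with one central slot, 54 mm (x) by 28 mm (y), red mark at each end. Under it the key turns freely: floor at 5 mm, guard's underside at 18 mm, inside 64 mm square. The key rises out only centred and with its long side along the slot (within 8 degrees). Origin: centre of the underside, z up.
- tray_blue: Blue tray, fixed, 180 (x) by 92 mm (y), walls 4 mm thick and 14 high, floor 4 mm thick. A divider at x = 0, as high as the walls, makes two halves 84 mm square inside, centred at x = -44 and +44 mm. Origin: centre of the underside. The half at +x is lined with grey felt (under 1 mm, ignore), the half at -x is bare blue.
- tray_orange: Orange tray, fixed, 180 (x) by 92 mm (y), walls 4 mm thick and 14 high, floor 4 mm thick. A divider at x = 0, as high as the walls, makes two halves 84 mm square inside, centred at x = -44 and +44 mm. Origin: centre of the underside. The half at -x is lined with grey felt (under 1 mm, ignore), the half at +x is bare orange.
There are look-alikes about, which are no part of the job. Of the things that look like the stand_brass, take the one that is farthest to the robot's left at the start.

How it is judged:
By the outcome, as a careful person would: the job done as asked, in the order asked, and still so for the second after the job is handed in, with the robot touching nothing.
It also fails if it takes over 106 s, if anything falls off the work surface, if the arm or the gripper's body presses on something with over 40 N, if the wrist force passes 120 N, or if a joint passes its speed limit or range.

## Robot

A 7-joint arm with a two-finger parallel gripper is mounted at the origin on the work surface. World frame = base frame: x ahead of the robot, y to its left, z up, the work surface at z = 0. Lengths are in m, angles in rad, forces in N, time in s.
With the tool pointing down it reaches from about 0.425 to 0.925 m from the base axis. Payload 6.8 kg.
Tool frame: the origin (TCP) lies at the centre of the arm's flange, where the gripper is bolted on; the fingertips stand 173 mm ahead of it and the grasp point (between the pads) lies 155 mm ahead of it (finger_overhang is the distance from the TCP to the fingertips, in m); y points along the fingers, z is the direction in which the jaws open and shut, and the axes are right-handed (so a half turn about y gives the same grasp; the last joint's range is limited). The gripper opens to 85 mm and grips with 20 to 120 N. Pads are 22 mm wide; open, the fingers measure 114 mm over their backs; the gripper's body (76 mm by 85 mm) begins 54 mm behind the grasp point. The pads swing forward as they close: fully open they stand 13 mm farther back than shut.
Start: joints at [1.035, 0.477, 0.022, 1.555, -0.011, 1.109, -0.083], TCP at [0.28, -0.614, 0.405] pointing down, gripper open.
Joint ranges: [-2.96, 2.96], [-0.34, 2.1], [-1.41, 1.46], [0.24, 2.44], [-1.37, 4.51], [0.17, 1.92], [-2.96, 2.96]. Speed limits (rad/s): [2.39, 2.39, 3.14, 3.14, 3.14, 3.14, 3.14].

## Interface

Orientations are given as a rotation vector (axis times angle).
In Python, from bench import get_obs, grab_frame, hand_in, finger_overhang gives the robot as it stands. The module is installed in compiled form; this text tells all that it offers.
- The arm moves only by the shell command python3 -m jog 'ROWS' [FORCE]. ROWS is JSON, a list of rows, each a list of 3 entries, a list of its own where there are three numbers: the shift along the tool's x, y, z in cm, then the turn about the tool's y in rad, then the gripper command: -1 is fully open, 1 is shut, values between are in proportion. In form: [[[x, y, z], twist, gripper], ...]. A call has 1 to 10 rows; each row is the pose to reach, as a shift and turn from the pose commanded when the call began, along the tool's axes at that moment; what a row does not reach only later rows make up. A row lasts 1/8 s, in which the tool goes at most 62.5 mm and 10.7 degrees, less where a joint would pass 70% of its speed; a pose out of reach is approached as far as the arm can. A call with a gripper value outside its range is refused whole. The fingers move at their own pace and stop on an object; FORCE is the grip in N (left out, the last holds). Time passes only in rows, so rows that repeat a pose let the fingers close. It gives the time, the measured TCP pose, the force and the opening at its end, in the units of the state.
- get_obs(): the state, without advancing time (a new reading comes with each control period).
- grab_frame(name): name is "side" or "top"; returns a dict with "image" (420x560x3 uint8, blue, green, red), "fx", "fy", "cx", "cy" (pixels), "origin" and "rotation" of the camera in the world. Camera axes: x right, y up, looking along -z (the intrinsics and any distortion apply to the point x, -y, -z); pixel columns grow to the right and rows downward; lengths in m; the calibration is good to about 2 mm. A picture is of the moment at which its call begins. There is no depth.
- hand_in(): hands the job in, once; it reports no verdict.
The state is a dict: "clock": time; "joints": joint angles; "qvel": joint speeds; "tau": joint torques, N m; "tcp_pos": TCP position; "orientation": TCP orientation; "contact_force": force on the tool from outside, world axes, zero at the start; "moment": the same for the moment, N m; "grip_width": finger opening in m.
Only numpy, scipy, OpenCV 4.12 (cv2) and the standard library are available. Lean on these libraries where they do the work, as an engineer would, in place of code of your own. Each camera call takes 0.05 s, during which the arm holds its last target.

## Working session

There is one attempt and no reset: what is moved stays moved. The work goes in short steps, Python scripts to look and compute and a shell command to move; the robot and the scene stay as the last step left them, time stands still between calls to the robot, and variables do not carry over. Pictures are saved under pics/ and viewed, and the job is handed in when it is done.

```bash
mkdir -p pics; ls; python3 - <<'E'
from bench import *
import cv2
o=get_obs(); print({k:o[k] for k in o}); print(finger_overhang)
for n in("side","top"):
    f=grab_frame(n); cv2.imwrite(f"pics/{n}0.png",f["image"]); print(n,{k:f[k] for k in f if k!="image"})
E
```

```text
pics
{'clock': 0.0, 'joints': array([ 1.03488169,  0.47780125,  0.02236158,  1.55646367, -0.01150925,
        1.10931887, -0.08309403]), 'qvel': array([ 1.71816128e-03, -1.00164555e-03,  1.74648914e-03,  7.28132730e-04,
        1.31085533e-03,  5.46062604e-05, -3.61698133e-04]), 'tau': array([ 4.05585752e-04, -5.96442211e+01,  1.60792116e+00, -2.81187648e+01,
        1.24333519e-02,  9.39110178e-03,  8.56535962e-06]), 'tcp_pos': array([ 0.27992637, -0.61390876,  0.40371992]), 'orientation': array([-0.43180797,  1.98709313, -1.98346642]), 'contact_force': array([-0.99970503,  0.01355363, -0.05284399]), 'moment': array([-0.01230287,  0.06286046, -0.02408049]), 'grip_width': 0.08539189791429966}
0.1734
side {'fx': 411.5115382478903, 'fy': 411.5115382478903, 'cx': 281.46782421912116, 'cy': 208.3070527741134, 'origin': array([0.45955498, 0.5772294 , 0.57301006]), 'rotation': array([ 0.21359316, -1.14570811, -2.58874691])}
top {'fx': 527.0790796342337, 'fy': 527.0790796342337, 'cx': 280.05781735285916, 'cy': 203.65956991962508, 'origin': array([0.42138389, 0.00979789, 1.260849  ]), 'rotation': array([ 0.13934285, -0.1591533 , -1.59135051])}
```

View pics/top0.png

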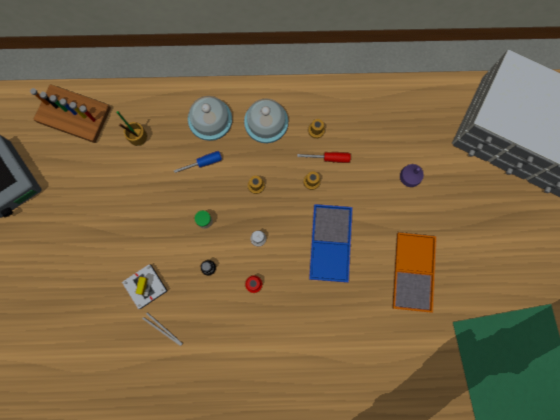

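View pics/side0.png

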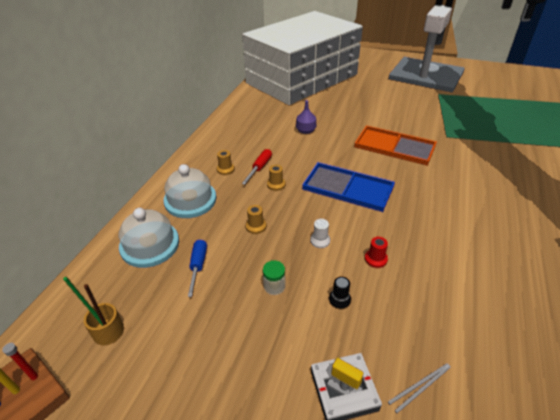

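Top view: left in the picture is the robot's left. Brass look-alikes are at top pixels (257,184), (313,180) and (317,128), and the leftmost is (257,184). The loupes are black at (208,267) and white at (258,237). The red stand is at (254,284), the pot (green) at (203,218) and the keeper at (145,286). The blue tray is at (331,243) with felt at the top, and the orange tray at (414,272) with felt at the bottom. Next I'll measure positions and look at close crops.

```bash
cat > h.py <<'E'
import numpy as np, cv2
from scipy.spatial.transform import Rotation as R
from bench import *
def cam(n):
    return grab_frame(n)
def ray(f,u,v,z):
    d=np.array([(u-f["cx"])/f["fx"],-(v-f["cy"])/f["fy"],-1.0])
    d=R.from_rotvec(f["rotation"]).apply(d); o=f["origin"]
    return o+d*(z-o[2])/d[2]
def proj(f,p):
    c=R.from_rotvec(f["rotation"]).inv().apply(np.asarray(p,float)-f["origin"])
    c=np.atleast_2d(c)
    return np.c_[f["cx"]+f["fx"]*c[:,0]/-c[:,2], f["cy"]-f["fy"]*c[:,1]/-c[:,2]]
def crop(im,u,v,w,h,s,name):
    a=im[max(0,v-h):v+h,max(0,u-w):u+w]; cv2.imwrite(name,cv2.resize(a,None,fx=s,fy=s,interpolation=cv2.INTER_CUBIC))
E
python3 - <<'E'
from h import *
t=cam("top");s=cam("side")
crop(t["image"],210,250,100,75,4,"pics/c1.png")
crop(t["image"],370,255,90,70,4,"pics/c2.png")
crop(s["image"],320,310,100,75,4,"pics/c3.png")
for n,u,v,z in [("brass",257,184,.046),("b2",313,180,.046),("b3",317,128,.046),("black",208,267,.046),("white",258,237,.046),("red",254,284,.046),("pot",203,218,.048),("keep",145,286,.023)]: 
    p=ray(t,u,v,z);print(n,p.round(3), np.hypot(*p[:2]).round(3), proj(s,p).round(0))
E
```

```text
brass [0.703 0.045 0.046] 0.704 [[258. 208.]]
b2 [ 0.709 -0.088  0.046] 0.715 [[278. 168.]]
b3 [ 0.838 -0.103  0.046] 0.844 [[226. 154.]]
black [0.51  0.16  0.046] 0.535 [[342. 280.]]
white [0.577 0.045 0.046] 0.578 [[321. 223.]]
red [0.469 0.056 0.046] 0.472 [[379. 241.]]
pot [0.624 0.172 0.048] 0.647 [[273. 267.]]
keep [0.472 0.309 0.023] 0.564 [[344. 381.]]
```

View pics/c1.png

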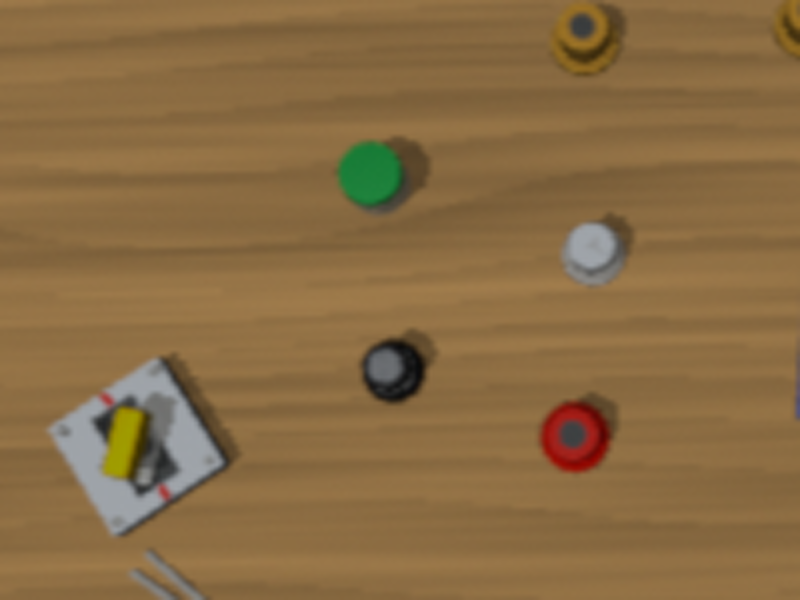

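View pics/c2.png

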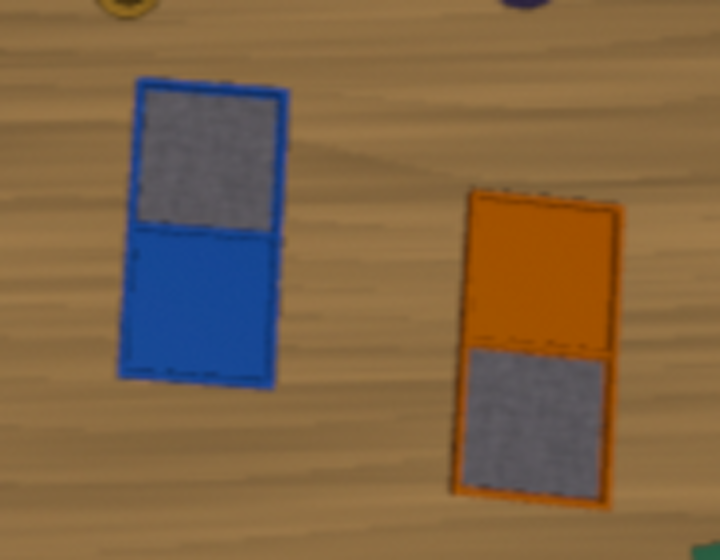

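View pics/c3.png

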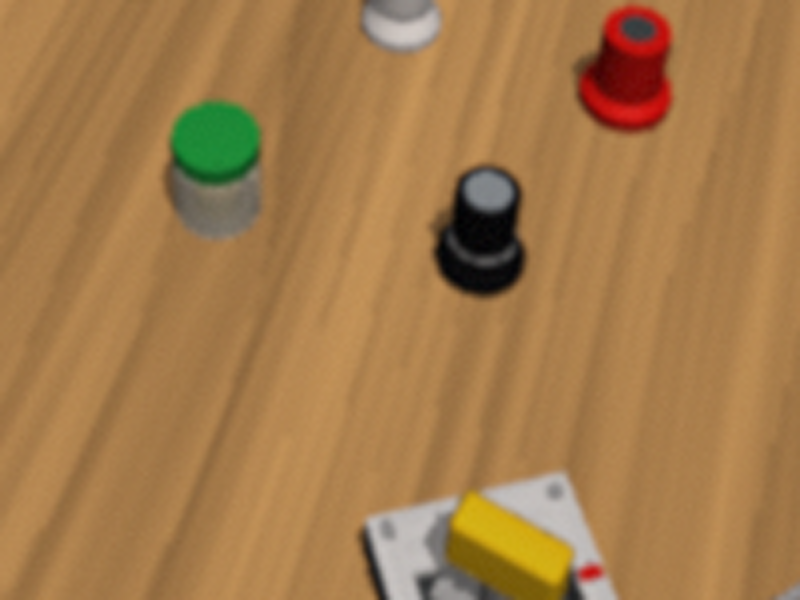

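```bash
python3 - <<'E'
from h import *
t=cam("top");s=cam("side")
crop(t["image"],144,286,28,25,12,"pics/k1.png")
crop(s["image"],346,385,45,35,8,"pics/k2.png")
E
```

```text
(no output)
```

View pics/k1.png

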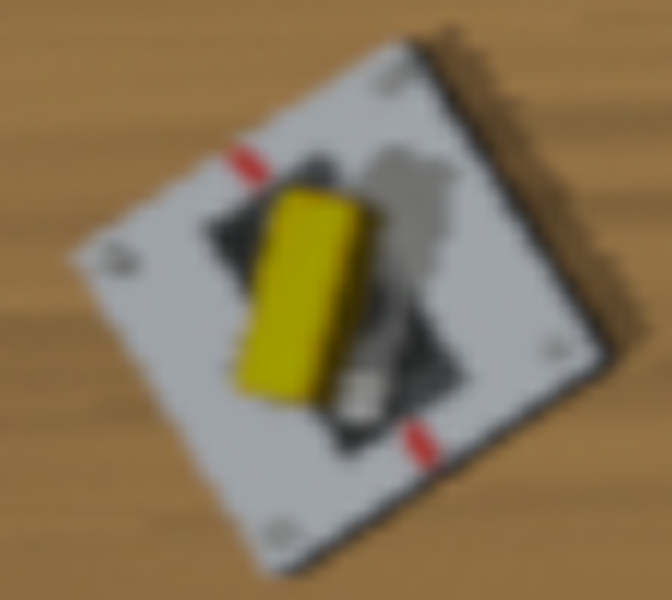

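View pics/k2.png

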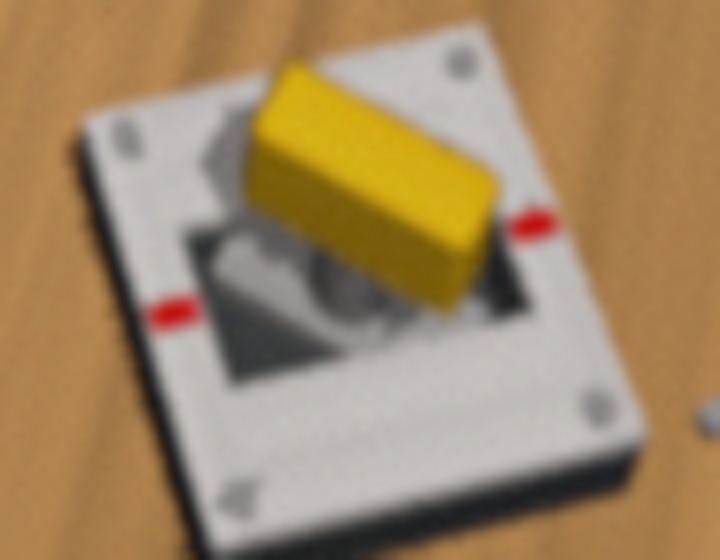

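```bash
cat > fit0.py <<'E'
from h import *
from scipy.optimize import least_squares
t=cam("top");s=cam("side")
def un(c,o,sc): return np.array(o)+(np.array(c,float)+.5)/sc-.5
def fit(name,hx,hy,z,obs,x0):
    C=np.array([[hx,hy],[hx,-hy],[-hx,-hy],[-hx,hy]])
    def w(p):
        c,sn=np.cos(p[2]),np.sin(p[2]); return np.c_[C@np.array([[c,sn],[-sn,c]])+p[:2],np.full(4,z)]
    for label,ob in (("both",obs),)+tuple((str(i),[o]) for i,o in enumerate(obs)) :
        def r(p):
            o=[]
            for f,px in ob:
                q=proj(f,w(p)); 
                # nearest assignment by cyclic order
                d=[np.abs(np.linalg.norm(q-a,axis=1)).min() for a in px]
                i=[np.linalg.norm(q-a,axis=1).argmin() for a in px]
                o.append((q[i]-px).ravel())
            return np.concatenate(o)
        b=least_squares(r,x0); print(name,label,b.x[:2].round(4),np.degrees(b.x[2]).round(1),"rms px",np.sqrt(np.mean(b.fun**2)).round(2))
k1=([116,261],12);k2=([301,350],8);c2=([280,185],4)
fit("keeper",.037,.037,.023,[(t,un([(405,45),(610,360),(272,575),(75,255)],*k1)),(s,un([(88,120),(485,25),(645,430)],*k2))],[.472,.309,.54])
fit("key",.020,.008,.063,[(t,un([(290,188),(362,205),(318,403),(238,388)],*k1)),(s,un([(295,62),(497,185),(460,248),(258,130)],*k2))],[.472,.309,-.25])
for n,px,x0 in (("blue",[(138,78),(290,90),(275,389),(118,379)],[.57,-.12,0]),("orange",[(470,188),(624,205),(609,508),(452,493)],[.5,-.3,0])):
    p=un(px,*c2); c=ray(t,*p.mean(0),.014); fit(n,.090,.046,.014,[(t,p)],[c[0],c[1],0])
for n,px,z,sp in (("black",(385,365),.046,None),("brass",(582,26),.046,None),("pot",(371,173),.048,None),("white",(593,245),.046,None),("red",(573,435),.046,None)):
    q=un(px,[110,175],4); p=ray(t,*q,z); print(n,p.round(4),proj(s,p).round(1))
q=un((489,189),[220,235],4);print("black side",ray(s,*q,.046).round(4))
q=un((216,140),[220,235],4);print("pot side",ray(s,*q,.048).round(4))
crop(s["image"],256,215,40,30,8,"pics/b2.png")
crop(t["image"],256,184,40,30,8,"pics/b1.png")
E
python3 fit0.py
```

```text
keeper both [0.4703 0.3113] 32.3 rms px 0.55
keeper 0 [0.4718 0.3114] 32.3 rms px 0.25
keeper 1 [0.4696 0.3113] 32.6 rms px 0.45
key both [0.4707 0.3106] -14.1 rms px 1.2
key 0 [0.4726 0.3088] -12.5 rms px 0.48
key 1 [0.4702 0.3112] -14.7 rms px 1.3
blue both [ 0.5629 -0.1276] -5.8 rms px 0.15
blue 0 [ 0.5629 -0.1276] -5.8 rms px 0.15
orange both [ 0.4903 -0.3212] -7.4 rms px 0.21
orange 0 [ 0.4903 -0.3212] -7.4 rms px 0.21
black [0.5132 0.1652 0.046 ] [[340.1 282.1]]
brass [0.7098 0.0488 0.046 ] [[253.2 209.1]]
pot [0.6245 0.173  0.048 ] [[272.6 267.5]]
white [0.5793 0.0448 0.046 ] [[319.9 222.9]]
red [0.4706 0.0582 0.046 ] [[378.1 241.7]]
black side [0.5105 0.1638 0.046 ]
pot side [0.6214 0.1767 0.048 ]
```

View pics/b2.png

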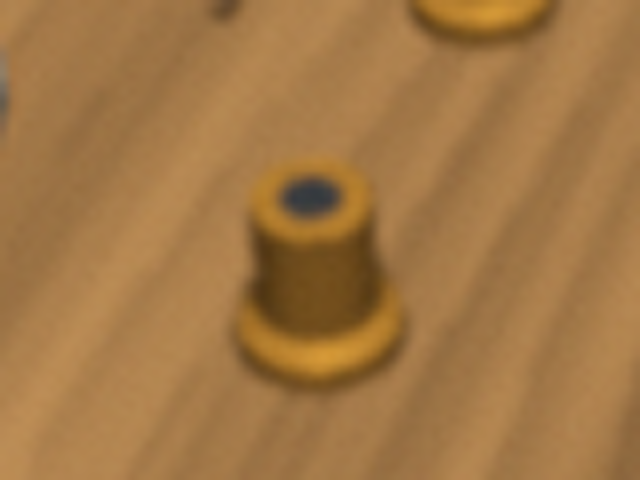

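View pics/b1.png

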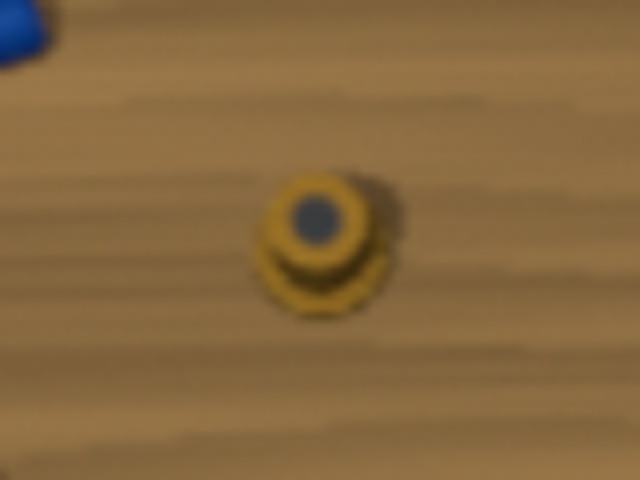

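```bash
cat > go.py <<'E'
import sys
from h import *
def plan(x,y,tipz,jaw=None):
    o=get_obs(); M=R.from_rotvec(o["orientation"]).as_matrix()
    yaw=np.degrees(np.arctan2(M[1,2],M[0,2])); tip=o["tcp_pos"]+M[:,1]*finger_overhang
    print("clock %.2f tip"%o["clock"],tip.round(4),"down",M[:,1].round(3),"jaw yaw %.1f"%yaw,"F",o["contact_force"].round(1),"w %.4f"%o["grip_width"],"q",o["joints"].round(2))
    d=np.array([x,y,tipz])-tip
    print("shift cm",(M.T@d*100).round(2), "rad: ",end="")
    if jaw is not None:
        a=(jaw-yaw+90)%180-90; print("twist %.3f"%(-np.radians(a)), "alt %.3f"%(-np.radians(a-180*np.sign(a))))
    print("world x,y per tool: x",M[:,0].round(2),"z",M[:,2].round(2))
if __name__=="__main__":
    a=list(map(float,sys.argv[1:])); plan(*a)
E
python3 go.py .512 .1645 .12 -5.8
```

```text
clock 0.40 tip [ 0.28   -0.6141  0.2312] down [-0.  0. -1.] jaw yaw -65.5 F [ 0.7 -0.8  0.8] w 0.0857 q [ 1.03  0.48  0.02  1.56 -0.01  1.11 -0.08]
shift cm [-53.41  11.13 -61.22] rad: twist -1.042 alt 2.100
world x,y per tool: x [-0.91 -0.41  0.  ] z [ 0.41 -0.91 -0.  ]
```

```bash
python3 go.py .512 .1645 .12 84 | tail -2; python3 -m jog '[[[-53.4,5,-61.2],0.53,-1],[[-53.4,5,-61.2],0.53,-1],[[-53.4,5,-61.2],0.53,-1],[[-53.4,5,-61.2],0.53,-1],[[-53.4,5,-61.2],0.53,-1],[[-53.4,5,-61.2],0.53,-1],[[-53.4,5,-61.2],0.53,-1],[[-53.4,5,-61.2],0.53,-1],[[-53.4,5,-61.2],0.53,-1],[[-53.4,5,-61.2],0.53,-1]]' 30; python3 go.py .512 .1645 .11 84
```

```text
shift cm [-53.41  11.13 -61.22] rad: twist 0.532 alt -2.609
world x,y per tool: x [-0.91 -0.41  0.  ] z [ 0.41 -0.91 -0.  ]
clock: 1.65
tcp_pos: [0.4586, -0.0145, 0.3667]
orientation: [-0.113, -2.169, 2.17]
contact_force: [1.7, -1.2, 0.1]
grip_width: 0.0855
clock 1.65 tip [ 0.4588 -0.0145  0.1933] down [ 0.001 -0.    -1.   ] jaw yaw -95.9 F [ 1.7 -1.2  0.1] w 0.0855 q [ 0.12  0.18 -0.25  2.08  0.06  0.89 -1.84]
shift cm [ -3.45   8.33 -18.35] rad: twist 0.002 alt -3.139
world x,y per tool: x [-0.99  0.1  -0.  ] z [-0.1  -0.99  0.  ]
```

```bash
python3 -m jog '[[[-3.4,4,-18.3],0,-1],[[-3.4,6,-18.3],0,-1],[[-3.4,8,-18.3],0,-1],[[-3.4,10,-18.3],0,-1],[[-3.4,12,-18.3],0,-1],[[-3.4,12,-18.3],0,-1],[[-3.4,12,-18.3],0,-1]]'; python3 go.py .512 .1645 .022 84; python3 - <<'E'
from h import *
t=cam("top");s=cam("side")
crop(t["image"],210,260,80,60,4,"pics/a1.png")
crop(s["image"],340,270,80,70,5,"pics/a2.png")
E
```

```text
clock: 2.52
tcp_pos: [0.5111, 0.1621, 0.2471]
orientation: [-0.113, -2.169, 2.169]
contact_force: [0.4, 1.2, -0.3]
grip_width: 0.0855
clock 2.52 tip [0.5113 0.1621 0.0737] down [ 0.001  0.    -1.   ] jaw yaw -95.9 F [ 0.4  1.2 -0.3] w 0.0855 q [-0.19  0.48 -0.29  2.    0.21  0.69 -2.29]
shift cm [-0.04  5.17 -0.24] rad: twist 0.002 alt -3.140
world x,y per tool: x [-0.99  0.1  -0.  ] z [-0.1  -0.99 -0.  ]
```

View pics/a2.png

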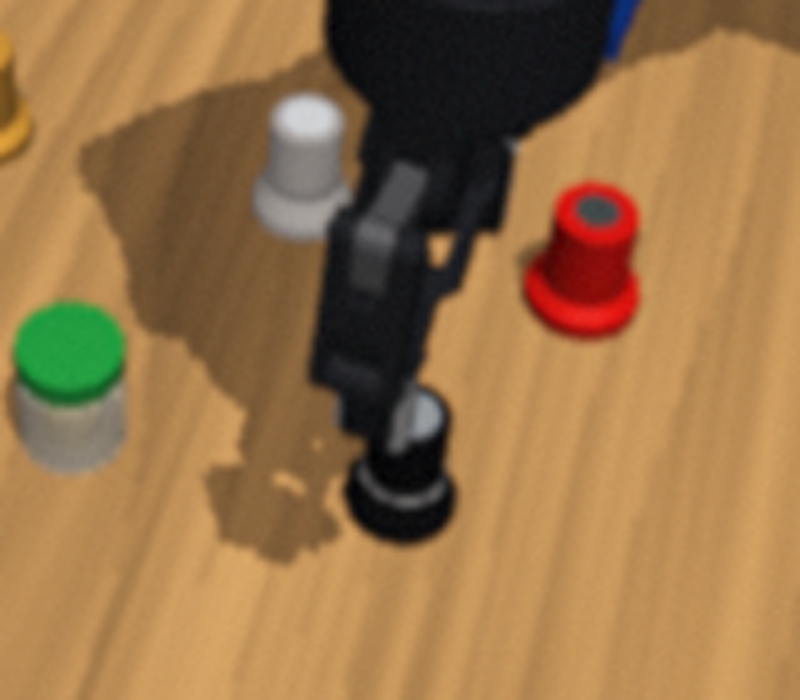

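The side crop shows the open fingers straddling the black loupe (crop (405,470)), with the neighbours clear. I'll go down and close.

```bash
python3 -m jog '[[[0,2,-0.2],0,-1],[[0,4,-0.2],0,-1],[[0,5.2,-0.2],0,-1],[[0,5.2,-0.2],0,-1],[[0,5.2,-0.2],0,0],[[0,5.2,-0.2],0,0.5],[[0,5.2,-0.2],0,1],[[0,5.2,-0.2],0,1],[[0,5.2,-0.2],0,1],[[0,5.2,-0.2],0,1]]' 30;  python3 -m jog '[[[0,0,0],0,1],[[0,0,0],0,1],[[0,-1,0],0,1],[[0,-2,0],0,1],[[0,-5,0],0,1],[[0,-8,0],0,1],[[0,-8,0],0,1]]';python3 go.py .6067 -.1320 .11 84; python3 - <<'E'
from h import *
s=cam("side")
crop(s["image"],340,250,80,70,5,"pics/a3.png")
E
```

```text
clock: 3.88
tcp_pos: [0.5111, 0.1643, 0.1948]
orientation: [-0.112, -2.169, 2.169]
contact_force: [-0.7, -0.7, 6.1]
grip_width: 0.0253
clock: 4.75
tcp_pos: [0.5118, 0.1646, 0.277]
orientation: [-0.117, -2.173, 2.169]
contact_force: [0.3, 0.5, -1.1]
grip_width: 0.0255
clock 4.75 tip [0.5127 0.1649 0.1036] down [ 0.005  0.002 -1.   ] jaw yaw -95.9 F [ 0.3  0.5 -1.1] w 0.0255 q [-0.18  0.43 -0.31  1.98  0.19  0.75 -2.27]
shift cm [-12.39  -0.65  28.58] rad: twist 0.002 alt -3.139
world x,y per tool: x [-0.99  0.1  -0.  ] z [-0.1  -0.99 -0.  ]
```

View pics/a3.png

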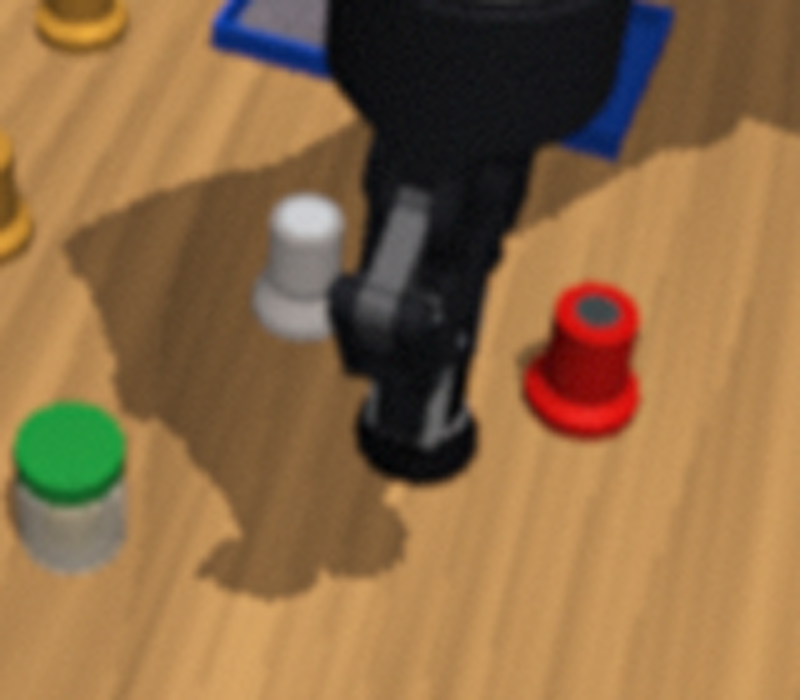

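The loupe is held (width 25.5 mm, lifted at crop (415,440)). Carrying it to the blue felt half.

```bash
python3 -m jog '[[[-12.4,-0.7,28.6],0,1],[[-12.4,-0.7,28.6],0,1],[[-12.4,-0.7,28.6],0,1],[[-12.4,-0.7,28.6],0,1],[[-12.4,-0.7,28.6],0,1],[[-12.4,-0.7,28.6],0,1],[[-12.4,-0.7,28.6],0,1],[[-12.4,-0.7,28.6],0,1],[[-12.4,-0.7,28.6],0,1]]';python3 go.py .6067 -.1320 .034 84
```

```text
clock: 5.92
tcp_pos: [0.605, -0.1313, 0.2812]
orientation: [-0.108, -2.171, 2.17]
contact_force: [-0.6, -0.2, -0.4]
grip_width: 0.0253
clock 5.92 tip [ 0.6049 -0.1312  0.1078] down [-0.     0.001 -1.   ] jaw yaw -95.7 F [-0.6 -0.2 -0.4] w 0.0253 q [ 0.29  0.53 -0.24  1.78  0.16  0.84 -1.7 ]
shift cm [-0.19  7.38  0.06] rad: twist 0.005 alt -3.137
world x,y per tool: x [-1.   0.1  0. ] z [-0.1 -1.  -0. ]
```

```bash
python3 -m jog '[[[-0.2,3,0],0,1],[[-0.2,5,0],0,1],[[-0.2,6.5,0],0,1],[[-0.2,7.2,0],0,1],[[-0.2,7.4,0],0,1],[[-0.2,7.4,0],0,1]]';python3 go.py .6067 -.1320 .0254 84; python3 - <<'E'
from h import *
t=cam("top");s=cam("side")
crop(s["image"],340,180,70,60,5,"pics/a4.png")
crop(t["image"],340,240,70,60,5,"pics/a5.png")
E
```

```text
clock: 6.68
tcp_pos: [0.6074, -0.1332, 0.2078]
orientation: [-0.112, -2.169, 2.169]
contact_force: [-0.7, 0.5, -0.9]
grip_width: 0.0253
clock 6.67 tip [ 0.6075 -0.1333  0.0344] down [ 0.001 -0.    -1.   ] jaw yaw -95.9 F [-0.7  0.5 -0.9] w 0.0253 q [ 0.28  0.64 -0.22  1.81  0.2   0.71 -1.73]
shift cm [ 0.09  0.9  -0.12] rad: twist 0.002 alt -3.139
world x,y per tool: x [-0.99  0.1  -0.  ] z [-0.1  -0.99  0.  ]
```

View pics/a4.png

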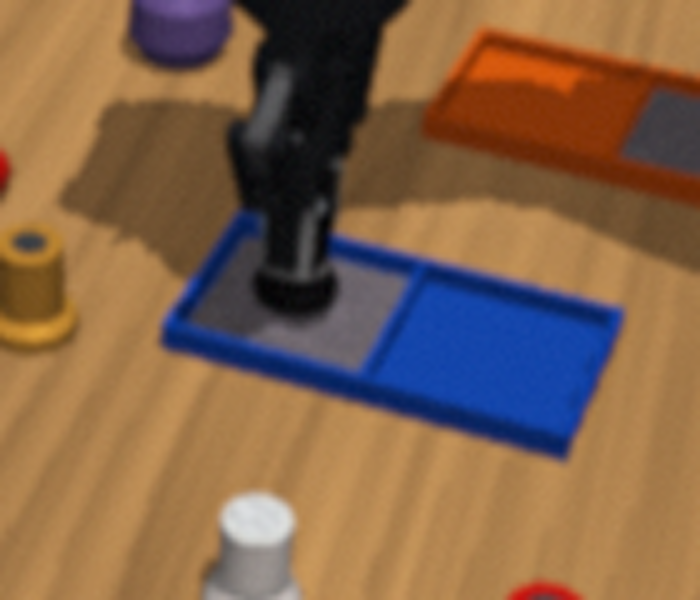

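View pics/a5.png

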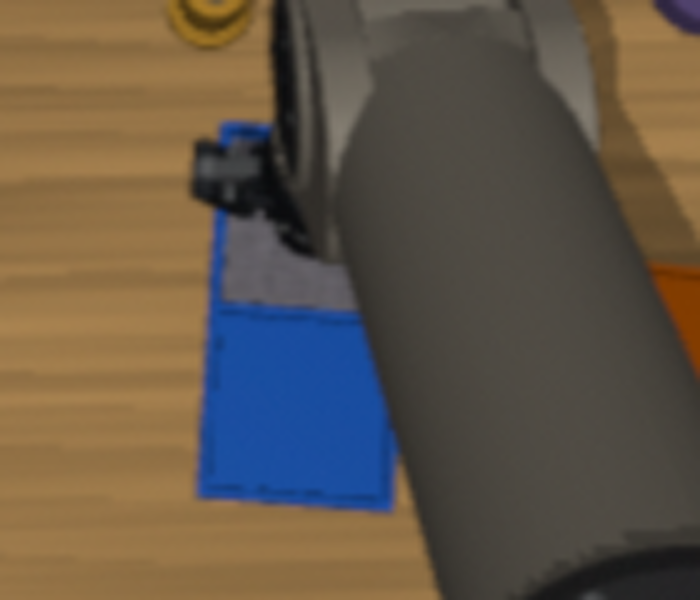

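The loupe hangs over the middle of the grey felt. Lowering in small steps and watching the force.

```bash
python3 -m jog '[[[0,0.2,0],0,1],[[0,0.4,0],0,1],[[0,0.5,0],0,1],[[0,0.6,0],0,1],[[0,0.65,0],0,1],[[0,0.7,0],0,1],[[0,0.7,0],0,1]]'|egrep 'tcp|force'; python3 -m jog '[[[0,0.05,0],0,1],[[0,0.1,0],0,1],[[0,0.1,0],0,1]]'|egrep 'tcp|force'
```

```text
tcp_pos: [0.6071, -0.1331, 0.2003]
contact_force: [-0.3, 0.2, 0.1]
tcp_pos: [0.6071, -0.1332, 0.1993]
contact_force: [0.2, -0.1, 0.2]
```

```bash
for i in 1; do python3 -m jog '[[[0,0.05,0],0,1],[[0,0.05,0],0,1]]'|egrep 'tcp|force';python3 -m jog '[[[0,0.05,0],0,1],[[0,0.05,0],0,1]]'|egrep 'tcp|force'; done
```

```text
tcp_pos: [0.6071, -0.1331, 0.1989]
contact_force: [-0.3, -0.2, 0.1]
tcp_pos: [0.6072, -0.1331, 0.1988]
contact_force: [-1.2, 0.4, 5.7]
```

```bash
python3 -m jog '[[[0,0,0],0,0.35],[[0,0,0],0,0.25],[[0,0,0],0,0],[[0,0,0],0,-0.3],[[0,0,0],0,-0.5],[[0,-2,0],0,-0.5],[[0,-5,0],0,-0.5],[[0,-8,0],0,-0.5],[[0,-8,0],0,-0.5]]'; python3 go.py .709 .0488 .10 84; python3 - <<'E'
from h import *
s=cam("side")
crop(s["image"],340,180,70,60,5,"pics/a6.png")
E
```

```text
clock: 9.65
tcp_pos: [0.6083, -0.1333, 0.2824]
orientation: [-0.118, -2.171, 2.173]
contact_force: [0.7, 0.6, 0.6]
grip_width: 0.0641
clock 9.65 tip [ 0.6095 -0.1335  0.109 ] down [ 0.007 -0.001 -1.   ] jaw yaw -95.9 F [0.7 0.6 0.6] w 0.0641 q [ 0.3   0.54 -0.24  1.78  0.17  0.84 -1.7 ]
shift cm [ -8.03   0.94 -19.15] rad: twist 0.002 alt -3.139
world x,y per tool: x [-0.99  0.1  -0.01] z [-0.1  -0.99  0.  ]
```

View pics/a6.png

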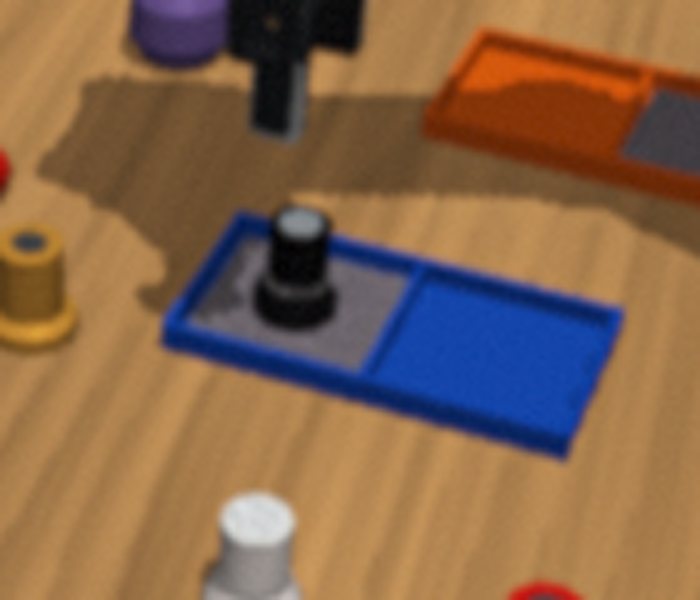

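The black loupe stands upright on the felt (crop (297,270)). Next is the brass stand.

```bash
python3 -m jog '[[[-8,0.5,-19.2],0,-1],[[-8,0.5,-19.2],0,-1],[[-8,0.5,-19.2],0,-1],[[-8,0.5,-19.2],0,-1],[[-8,2,-19.2],0,-1],[[-8,2,-19.2],0,-1],[[-8,2,-19.2],0,-1]]'; python3 go.py .709 .0488 .016 84; python3 - <<'E'
from h import *
s=cam("side")
crop(s["image"],255,200,70,60,5,"pics/a7.png")
E
```

```text
clock: 10.58
tcp_pos: [0.7058, 0.0468, 0.2578]
orientation: [-0.113, -2.165, 2.169]
contact_force: [1.0, 0.0, 0.1]
grip_width: 0.0853
clock 10.57 tip [0.7055 0.0465 0.0844] down [-0.001 -0.002 -1.   ] jaw yaw -96.0 F [1.  0.  0.1] w 0.0853 q [ 0.    0.69 -0.24  1.57  0.19  0.91 -1.98]
shift cm [-0.33  6.84 -0.27] rad: twist -0.001 alt 3.141
world x,y per tool: x [-0.99  0.11  0.  ] z [-0.11 -0.99  0.  ]
```

View pics/a7.png

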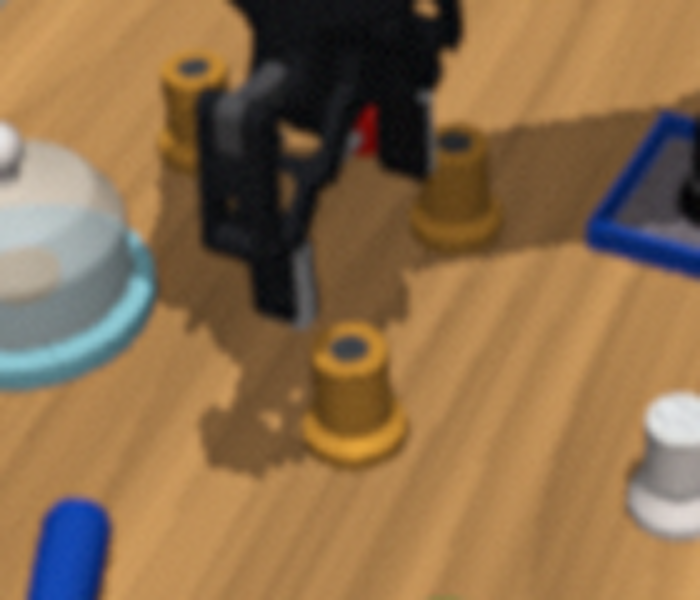

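```bash
python3 -m jog '[[[-0.1,2,-0.1],0,-1],[[-0.1,4,-0.1],0,-1],[[-0.1,6,-0.1],0,-1],[[-0.1,6.6,-0.1],0,-1],[[-0.1,6.6,-0.1],0,0],[[-0.1,6.6,-0.1],0,0.3],[[-0.1,6.6,-0.1],0,1],[[-0.1,6.6,-0.1],0,1],[[-0.1,6.6,-0.1],0,1],[[-0.1,6.6,-0.1],0,1]]' 50;  python3 -m jog '[[[0,0,0],0,1],[[0,0,0],0,1]]'; python3 -m jog '[[[0,-1,0],0,1],[[0,-2,0],0,1],[[0,-5,0],0,1],[[0,-8,0],0,1],[[0,-8.5,0],0,1],[[0,-8.5,0],0,1]]';python3 go.py .5191 -.1232 .11 84; python3 - <<'E'
from h import *
s=cam("side")
crop(s["image"],255,200,70,60,5,"pics/a8.png")
E
```

```text
clock: 11.88
tcp_pos: [0.7079, 0.0505, 0.1934]
orientation: [-0.113, -2.17, 2.17]
contact_force: [-0.7, 0.3, 6.9]
grip_width: 0.028
clock: 12.12
tcp_pos: [0.7079, 0.0505, 0.1934]
orientation: [-0.113, -2.17, 2.17]
contact_force: [-0.0, -0.1, 6.5]
grip_width: 0.0276
clock: 12.88
tcp_pos: [0.7071, 0.0505, 0.277]
orientation: [-0.111, -2.169, 2.169]
contact_force: [-0.7, 0.2, -1.3]
grip_width: 0.0277
clock 12.88 tip [0.707  0.0505 0.1036] down [-0. -0. -1.] jaw yaw -95.9 F [-0.7  0.2 -1.3] w 0.0277 q [ 0.    0.67 -0.24  1.55  0.19  0.94 -1.97]
shift cm [16.92 -0.63 19.2 ] rad: twist 0.003 alt -3.139
world x,y per tool: x [-0.99  0.1   0.  ] z [-0.1  -0.99  0.  ]
```

View pics/a8.png

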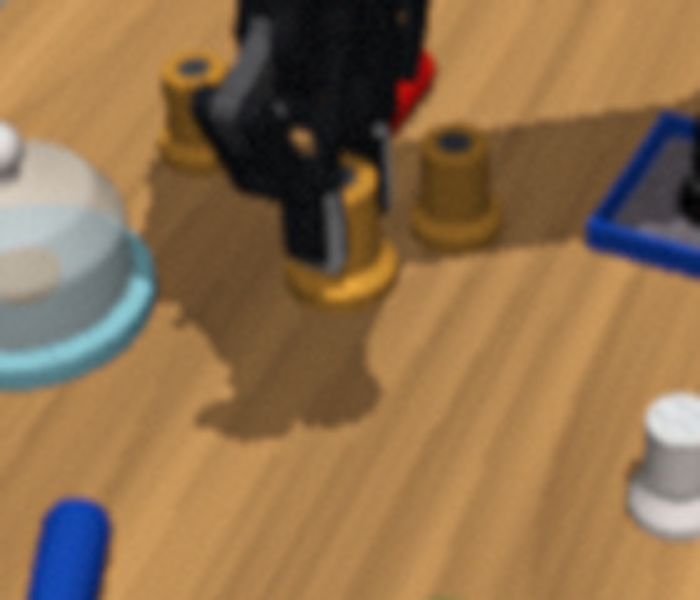

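The brass stand is gripped and lifted cleanly (crop (345,230)). Carrying it to the bare blue half.

```bash
python3 -m jog '[[[16.9,-0.5,19.2],0,1],[[16.9,-0.5,19.2],0,1],[[16.9,-0.5,19.2],0,1],[[16.9,-0.5,19.2],0,1],[[16.9,-0.5,19.2],0,1],[[16.9,3,19.2],0,1],[[16.9,5,19.2],0,1],[[16.9,6.5,19.2],0,1],[[16.9,6.8,19.2],0,1],[[16.9,6.8,19.2],0,1]]';python3 go.py .5191 -.1232 .024 84; python3 - <<'E'
from h import *
s=cam("side")
crop(s["image"],340,180,70,60,5,"pics/a9.png")
E
```

```text
clock: 14.18
tcp_pos: [0.52, -0.1229, 0.2094]
orientation: [-0.111, -2.169, 2.169]
contact_force: [-1.1, 0.7, -1.1]
grip_width: 0.0282
clock 14.18 tip [ 0.52   -0.1229  0.036 ] down [ 0.  0. -1.] jaw yaw -95.8 F [-1.1  0.7 -1.1] w 0.0282 q [ 0.3   0.53 -0.23  2.02  0.2   0.61 -1.74]
shift cm [0.09 1.2  0.04] rad: twist 0.003 alt -3.139
world x,y per tool: x [-0.99  0.1  -0.  ] z [-0.1  -0.99 -0.  ]
```

View pics/a9.png

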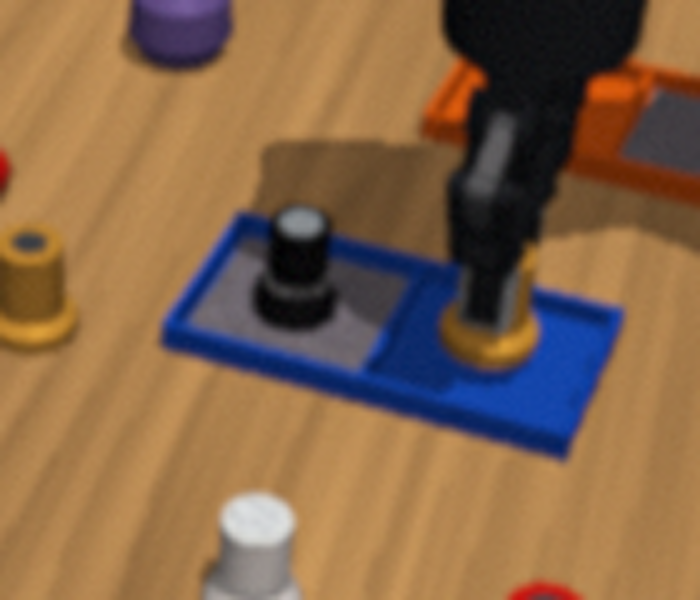

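The stand is over the middle of the bare half. Lowering gently.

```bash
python3 -m jog '[[[0.1,0.3,0],0,1],[[0.1,0.5,0],0,1],[[0.1,0.7,0],0,1],[[0.1,0.85,0],0,1],[[0.1,0.95,0],0,1],[[0.1,1.0,0],0,1],[[0.1,1.0,0],0,1]]'|egrep 'tcp|force'; python3 -m jog '[[[0,0.05,0],0,1],[[0,0.1,0],0,1],[[0,0.1,0],0,1]]'|egrep 'tcp|force';python3 -m jog '[[[0,0.05,0],0,1],[[0,0.05,0],0,1]]'|egrep 'tcp|force'
```

```text
tcp_pos: [0.5187, -0.1231, 0.1993]
contact_force: [0.0, -0.5, -2.0]
tcp_pos: [0.5186, -0.1231, 0.1982]
contact_force: [0.7, -0.2, -1.1]
tcp_pos: [0.5187, -0.1231, 0.1978]
contact_force: [-0.7, -0.4, -1.8]
```

```bash
python3 -m jog '[[[0,0.05,0],0,1],[[0,0.05,0],0,1]]'|egrep 'tcp|force';python3 -m jog '[[[0,0.04,0],0,1],[[0,0.04,0],0,1]]'|egrep 'tcp|force'
```

```text
tcp_pos: [0.5187, -0.1231, 0.1974]
contact_force: [-0.9, 0.2, 1.1]
tcp_pos: [0.5187, -0.123, 0.1974]
contact_force: [-2.7, 0.3, 4.8]
```

```bash
python3 -m jog '[[[0,0,0],0,0.3],[[0,0,0],0,0.2],[[0,0,0],0,0],[[0,0,0],0,-0.3],[[0,0,0],0,-0.5],[[0,-2,0],0,-0.5],[[0,-5,0],0,-0.5],[[0,-8,0],0,-0.5],[[0,-8,0],0,-0.5]]'; python3 go.py .623 .175 .10 82.6; python3 - <<'E'
from h import *
s=cam("side")
crop(s["image"],340,180,70,60,5,"pics/a10.png")
E
```

```text
clock: 17.35
tcp_pos: [0.5196, -0.1232, 0.2791]
orientation: [-0.116, -2.17, 2.172]
contact_force: [-0.6, 0.2, -0.1]
grip_width: 0.0642
clock 17.35 tip [ 0.5204 -0.1234  0.1057] down [ 0.005 -0.001 -1.   ] jaw yaw -95.9 F [-0.6  0.2 -0.1] w 0.0642 q [ 0.33  0.42 -0.26  1.99  0.16  0.75 -1.7 ]
shift cm [ -7.15   0.59 -30.73] rad: twist 0.027 alt -3.115
world x,y per tool: x [-0.99  0.1  -0.  ] z [-0.1  -0.99  0.  ]
```

View pics/a10.png

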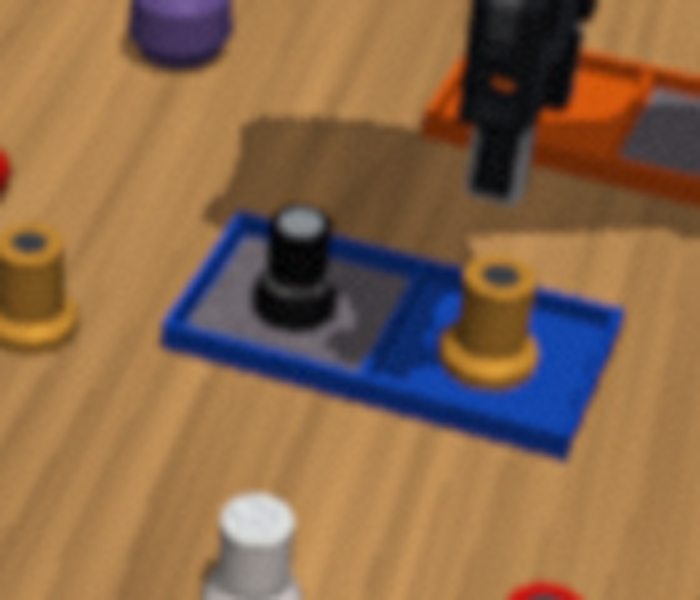

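The stand is upright in the bare half (crop (490,320)). Next is the pot.

```bash
python3 -m jog '[[[-7.2,0.2,-30.7],0,-1],[[-7.2,0.2,-30.7],0,-1],[[-7.2,0.2,-30.7],0,-1],[[-7.2,0.2,-30.7],0,-1],[[-7.2,0.2,-30.7],0,-1],[[-7.2,0.2,-30.7],0,-1],[[-7.2,2,-30.7],0,-1],[[-7.2,2.5,-30.7],0,-1],[[-7.2,2.5,-30.7],0,-1],[[-7.2,2.5,-30.7],0,-1]]'; python3 go.py .623 .175 .018 84; python3 - <<'E'
from h import *
s=cam("side")
crop(s["image"],275,255,70,60,5,"pics/a11.png")
E
```

```text
clock: 18.65
tcp_pos: [0.6218, 0.1741, 0.2521]
orientation: [-0.113, -2.168, 2.169]
contact_force: [-0.4, 0.4, 0.4]
grip_width: 0.0853
clock 18.65 tip [0.6219 0.174  0.0787] down [ 0. -0. -1.] jaw yaw -95.9 F [-0.4  0.4  0.4] w 0.0853 q [-0.17  0.61 -0.28  1.73  0.22  0.83 -2.22]
shift cm [-0.1   6.07 -0.11] rad: twist 0.001 alt -3.140
world x,y per tool: x [-0.99  0.1  -0.  ] z [-0.1  -0.99  0.  ]
```

View pics/a11.png

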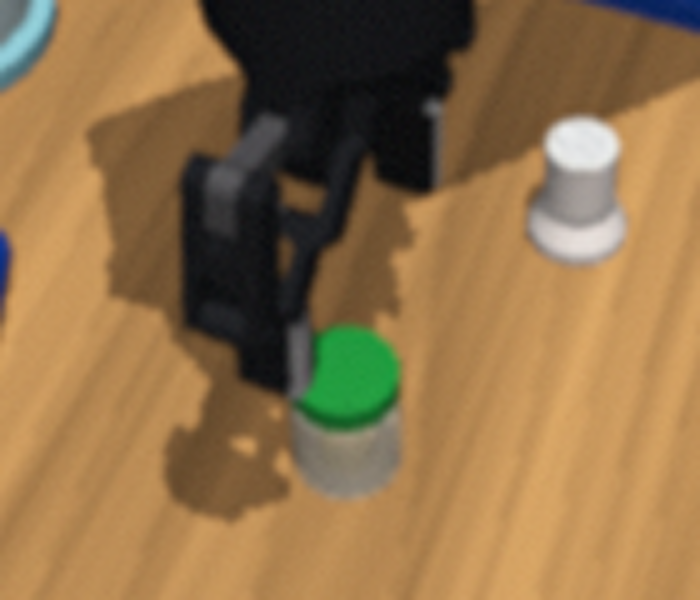

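```bash
python3 -m jog '[[[-0.1,2,-0.1],0,-1],[[-0.1,4,-0.1],0,-1],[[-0.1,5.5,-0.1],0,-1],[[-0.1,6,-0.1],0,-1],[[-0.1,6,-0.1],0,0],[[-0.1,6,-0.1],0,0.1],[[-0.1,6,-0.1],0,1],[[-0.1,6,-0.1],0,1],[[-0.1,6,-0.1],0,1],[[-0.1,6,-0.1],0,1]]' 40;  python3 -m jog '[[[0,0,0],0,1],[[0,0,0],0,1]]'; python3 -m jog '[[[0,-1,0],0,1],[[0,-2,0],0,1],[[0,-5,0],0,1],[[0,-8,0],0,1],[[0,-8.5,0],0,1],[[0,-8.5,0],0,1]]';python3 go.py .4467 -.3155 .11 82.6; python3 - <<'E'
from h import *
s=cam("side")
crop(s["image"],275,255,70,60,5,"pics/a12.png")
E
```

```text
clock: 19.95
tcp_pos: [0.6232, 0.1759, 0.1928]
orientation: [-0.113, -2.17, 2.169]
contact_force: [-0.6, -1.3, 6.3]
grip_width: 0.0369
clock: 20.2
tcp_pos: [0.6232, 0.1759, 0.1928]
orientation: [-0.113, -2.17, 2.169]
contact_force: [-1.2, -0.9, 5.7]
grip_width: 0.0367
clock: 20.95
tcp_pos: [0.6225, 0.1758, 0.2769]
orientation: [-0.111, -2.169, 2.169]
contact_force: [0.3, -0.9, -0.5]
grip_width: 0.0365
clock 20.95 tip [0.6226 0.1758 0.1035] down [ 0. -0. -1.] jaw yaw -95.9 F [ 0.3 -0.9 -0.5] w 0.0365 q [-0.17  0.58 -0.28  1.72  0.2   0.87 -2.21]
shift cm [12.48 -0.65 50.66] rad: twist 0.027 alt -3.115
world x,y per tool: x [-0.99  0.1  -0.  ] z [-0.1  -0.99  0.  ]
```

View pics/a12.png

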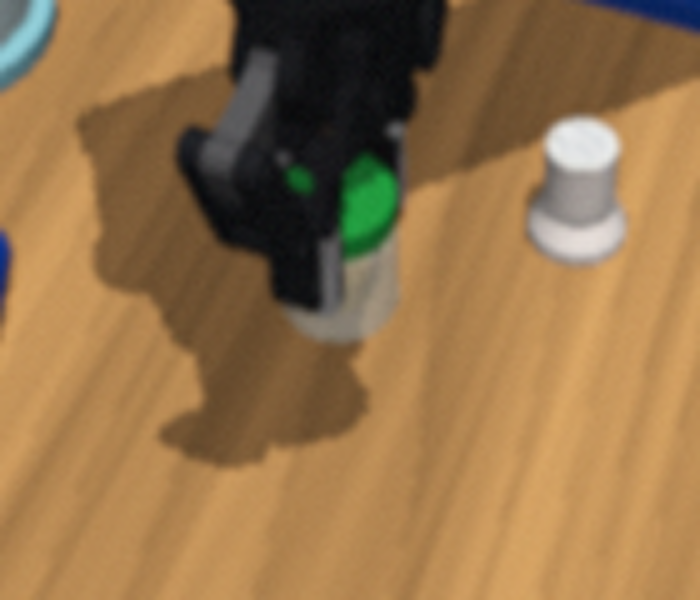

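The pot is held (36.5 mm) and lifted. Carrying it high to the orange felt half.

```bash
python3 -m jog '[[[12.5,-3,50.7],0.03,1],[[12.5,-3,50.7],0.03,1],[[12.5,-3,50.7],0.03,1],[[12.5,-3,50.7],0.03,1],[[12.5,-3,50.7],0.03,1],[[12.5,-3,50.7],0.03,1],[[12.5,-3,50.7],0.03,1],[[12.5,-3,50.7],0.03,1],[[12.5,-3,50.7],0.03,1],[[12.5,-3,50.7],0.03,1]]';python3 go.py .4467 -.3155 .034 82.6
```

```text
clock: 22.25
tcp_pos: [0.4451, -0.3176, 0.3057]
orientation: [-0.145, -2.15, 2.149]
contact_force: [0.8, 0.7, -1.1]
grip_width: 0.0375
clock 22.25 tip [ 0.4447 -0.3175  0.1323] down [-0.002  0.    -1.   ] jaw yaw -97.8 F [ 0.8  0.7 -1.1] w 0.0375 q [ 0.67  0.4  -0.2   1.94  0.11  0.81 -1.3 ]
shift cm [-0.19  9.83 -0.23] rad: twist -0.008 alt 3.134
world x,y per tool: x [-0.99  0.14  0.  ] z [-0.14 -0.99 -0.  ]
```

```bash
python3 -m jog '[[[-0.1,3,-0.1],0,1],[[-0.1,6,-0.1],0,1],[[-0.1,8,-0.1],0,1],[[-0.1,9,-0.1],0,1],[[-0.1,9.6,-0.1],0,1],[[-0.1,9.6,-0.1],0,1],[[-0.1,9.6,-0.1],0,1]]';python3 go.py .4467 -.3155 .0234 82.6; python3 - <<'E'
from h import *
s=cam("side")
crop(s["image"],400,150,70,60,5,"pics/a13.png")
E
```

```text
clock: 23.12
tcp_pos: [0.448, -0.3149, 0.2115]
orientation: [-0.144, -2.153, 2.154]
contact_force: [0.3, -0.3, -0.0]
grip_width: 0.0368
clock 23.12 tip [ 0.4482 -0.3151  0.0381] down [ 0.001 -0.001 -1.   ] jaw yaw -97.6 F [ 0.3 -0.3 -0. ] w 0.0368 q [ 0.64  0.54 -0.18  1.99  0.16  0.62 -1.34]
shift cm [0.14 1.47 0.06] rad: twist -0.003 alt 3.139
world x,y per tool: x [-0.99  0.13 -0.  ] z [-0.13 -0.99  0.  ]
```

View pics/a13.png

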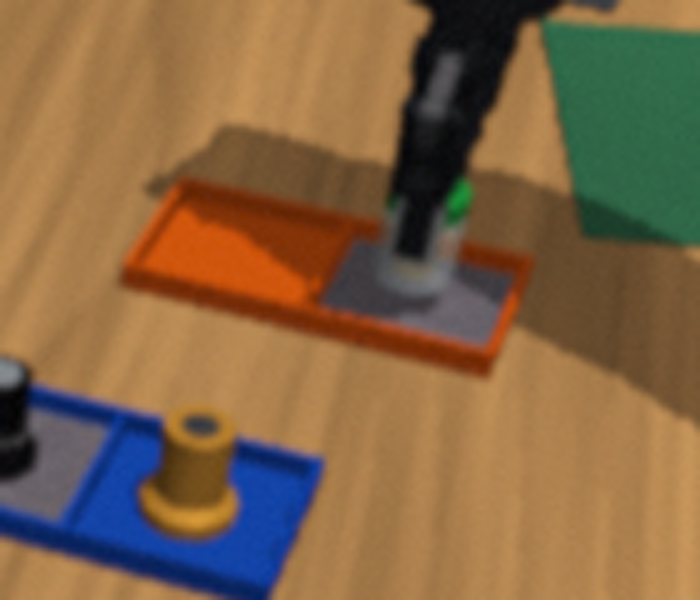

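The pot is over the felt half (crop (415,280)). Lowering.

```bash
python3 -m jog '[[[0.1,0.4,0],0,1],[[0.1,0.7,0],0,1],[[0.1,0.9,0],0,1],[[0.1,1.1,0],0,1],[[0.1,1.2,0],0,1],[[0.1,1.3,0],0,1],[[0.1,1.3,0],0,1]]'|egrep 'tcp|force'; python3 -m jog '[[[0,0.05,0],0,1],[[0,0.1,0],0,1],[[0,0.1,0],0,1]]'|egrep 'tcp|force';python3 -m jog '[[[0,0.05,0],0,1],[[0,0.05,0],0,1]]'|egrep 'tcp|force'
```

```text
tcp_pos: [0.4467, -0.3147, 0.1978]
contact_force: [0.6, -0.1, -0.8]
tcp_pos: [0.4467, -0.3148, 0.1969]
contact_force: [-0.6, -0.1, -0.0]
tcp_pos: [0.4468, -0.3147, 0.1968]
contact_force: [-0.9, 0.8, 5.4]
```

```bash
python3 -m jog '[[[0,0,0],0,0.1],[[0,0,0],0,0],[[0,0,0],0,-0.2],[[0,0,0],0,-0.5],[[0,0,0],0,-0.5],[[0,-2,0],0,-0.5],[[0,-5,0],0,-0.5],[[0,-9,0],0,-0.5],[[0,-9,0],0,-0.5]]'; python3 go.py .4705 .3108 .13 76.5; python3 - <<'E'
from h import *
s=cam("side")
crop(s["image"],400,150,70,60,5,"pics/a14.png")
E
```

```text
clock: 25.8
tcp_pos: [0.4479, -0.3154, 0.2894]
orientation: [-0.149, -2.152, 2.159]
contact_force: [0.4, -0.3, -0.1]
grip_width: 0.0642
clock 25.80 tip [ 0.4488 -0.3159  0.116 ] down [ 0.005 -0.003 -1.   ] jaw yaw -97.6 F [ 0.4 -0.3 -0.1] w 0.0642 q [ 0.66  0.42 -0.2   1.96  0.12  0.77 -1.31]
shift cm [  6.11  -1.59 -62.41] rad: twist 0.103 alt -3.038
world x,y per tool: x [-0.99  0.13 -0.01] z [-0.13 -0.99  0.  ]
```

View pics/a14.png

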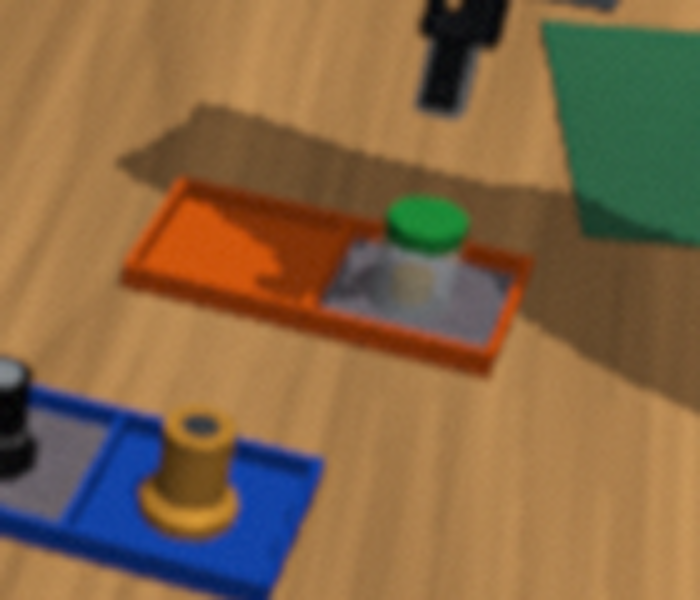

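The pot is upright on the orange felt. Now to the key, swinging the wrist on the way.

```bash
python3 -m jog '[[[0,-3,-15],-0.17,-1],[[0,-3,-25],-0.35,-1],[[0,-3,-35],-0.53,-1],[[2,-3,-45],-0.7,-1],[[6,-3,-62.4],-0.9,-1],[[6,-3,-62.4],-1.08,-1],[[6,-3,-62.4],-1.25,-1],[[6,-3,-62.4],-1.43,-1],[[6,-3,-62.4],-1.6,-1],[[6,-3,-62.4],-1.75,-1]]' 40; python3 go.py .4705 .3108 .13 76.5
```

```text
clock: 27.1
tcp_pos: [0.4692, 0.3084, 0.3151]
orientation: [-1.235, 1.172, -1.171]
contact_force: [0.8, -0.3, -1.2]
grip_width: 0.0852
clock 27.10 tip [0.4689 0.3082 0.1417] down [-0.002 -0.001 -1.   ] jaw yaw 3.0 F [ 0.8 -0.3 -1.2] w 0.0852 q [-0.11  0.5  -0.75  1.87  0.42  0.93 -1.01]
shift cm [-0.25  1.17  0.18] rad: twist -1.283 alt 1.858
world x,y per tool: x [ 0.05 -1.    0.  ] z [ 1.    0.05 -0.  ]
```

```bash
python3 -m jog '[[[-0.1,0.5,0.1],-0.18,-1],[[-0.1,0.5,0.1],-0.36,-1],[[-0.1,0.5,0.1],-0.54,-1],[[-0.1,0.5,0.1],-0.72,-1],[[-0.1,0.5,0.1],-0.9,-1],[[-0.1,0.5,0.1],-1.08,-1],[[-0.1,0.5,0.1],-1.28,-1],[[-0.1,0.5,0.1],-1.28,-1],[[-0.1,0.5,0.1],-1.28,-1]]' 40; python3 go.py .4705 .3108 .1 76.5;python3 - <<'E'
from h import *
s=cam("side");t=cam("top")
crop(s["image"],340,340,90,75,4,"pics/a15.png")
crop(t["image"],150,280,90,75,4,"pics/a16.png")
E
```

```text
clock: 28.22
tcp_pos: [0.4704, 0.3077, 0.3106]
orientation: [-1.562, 0.195, -0.193]
contact_force: [0.2, 0.4, 0.5]
grip_width: 0.0851
clock 28.23 tip [0.4702 0.3077 0.1372] down [-0.001 -0.    -1.   ] jaw yaw 75.8 F [0.2 0.4 0.5] w 0.0851 q [ 0.07  0.62 -1.03  1.87  0.63  1.02  0.1 ]
shift cm [-0.05  3.72  0.31] rad: twist -0.011 alt 3.130
world x,y per tool: x [ 0.97 -0.24 -0.  ] z [ 0.24  0.97 -0.  ]
```

View pics/a15.png

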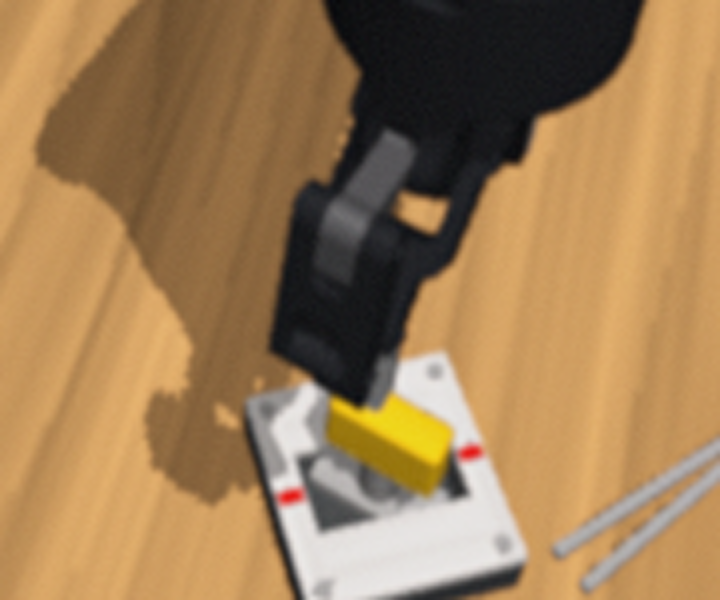

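View pics/a16.png

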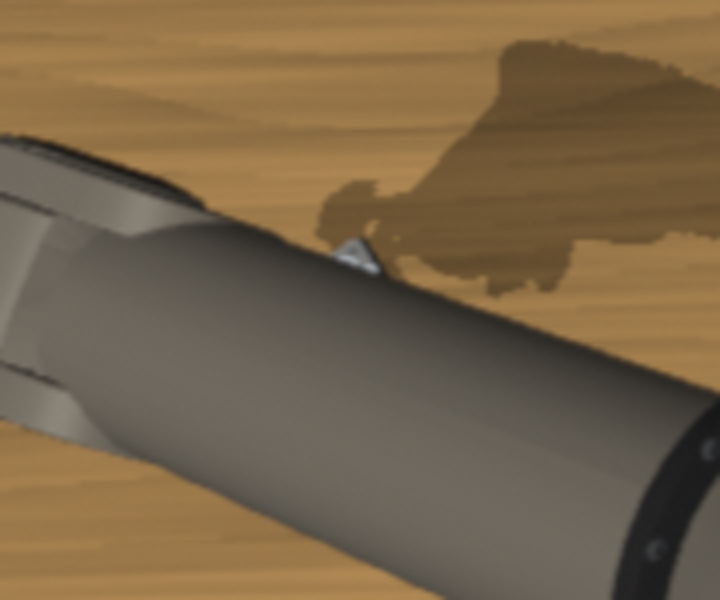

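The side view shows the fingers lined up with the yellow grip (crop (390,440)) along its broad faces. Going down centred on the keeper and closing.

```bash
python3 go.py .4705 .3111 .034 76.5;python3 -m jog '[[[0,3,0.2],-0.01,-1],[[0,5,0.2],-0.01,-1],[[0,7,0.2],-0.01,-1],[[0,9,0.2],-0.01,-1],[[0,10,0.2],-0.01,-1],[[0,10.2,0.2],-0.01,-1],[[0,10.2,0.2],-0.01,-1],[[0,10.2,0.2],-0.01,-1]]' 60; python3 go.py .4705 .3111 .034 76.5;python3 - <<'E'
from h import *
s=cam("side")
crop(s["image"],340,360,70,60,5,"pics/a17.png")
E
```

```text
clock 28.32 tip [0.4704 0.3078 0.1376] down [-0. -0. -1.] jaw yaw 75.9 F [-0.1  0.7  0.2] w 0.0855 q [ 0.07  0.62 -1.03  1.87  0.63  1.02  0.1 ]
shift cm [-0.07 10.36  0.32] rad: twist -0.010 alt 3.131
world x,y per tool: x [ 0.97 -0.24 -0.  ] z [ 0.24  0.97 -0.  ]
clock: 29.32
tcp_pos: [0.4713, 0.31, 0.21]
orientation: [-1.562, 0.183, -0.184]
contact_force: [-0.0, 0.2, 0.0]
grip_width: 0.0853
clock 29.32 tip [0.4714 0.3101 0.0366] down [ 0.001  0.001 -1.   ] jaw yaw 76.6 F [-0.   0.2  0. ] w 0.0853 q [-0.02  0.75 -0.91  1.92  0.78  0.87 -0.01]
shift cm [-0.11  0.26  0.07] rad: twist 0.002 alt -3.140
world x,y per tool: x [ 0.97 -0.23  0.  ] z [0.23 0.97 0.  ]
```

View pics/a17.png

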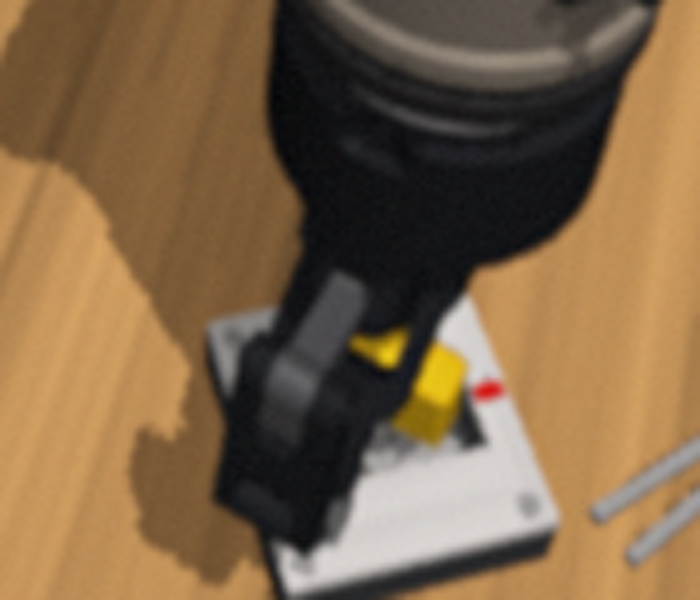

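```bash
python3 -m jog '[[[-0.1,0.1,0.05],0,0],[[-0.1,0.1,0.05],0,0.3],[[-0.1,0.1,0.05],0,0.5],[[-0.1,0.1,0.05],0,0.7],[[-0.1,0.1,0.05],0,1],[[-0.1,0.1,0.05],0,1],[[-0.1,0.1,0.05],0,1],[[-0.1,0.1,0.05],0,1]]' 60; python3 go.py .4705 .3111 .034 122.3;python3 - <<'E'
from h import *
print(get_obs()["moment"].round(2))
s=cam("side")
crop(s["image"],340,360,70,60,5,"pics/a18.png")
E
```

```text
clock: 30.38
tcp_pos: [0.4703, 0.3106, 0.2085]
orientation: [-1.563, 0.183, -0.184]
contact_force: [-0.7, -0.8, 3.5]
grip_width: 0.0148
clock 30.38 tip [0.4703 0.3106 0.0351] down [ 0.  0. -1.] jaw yaw 76.6 F [-0.7 -0.8  3.5] w 0.0148 q [-0.02  0.75 -0.91  1.92  0.78  0.87 -0.01]
shift cm [0.01 0.11 0.06] rad: twist -0.798 alt 2.344
world x,y per tool: x [ 0.97 -0.23  0.  ] z [0.23 0.97 0.  ]
[-0.15  0.09  0.03]
```

View pics/a18.png

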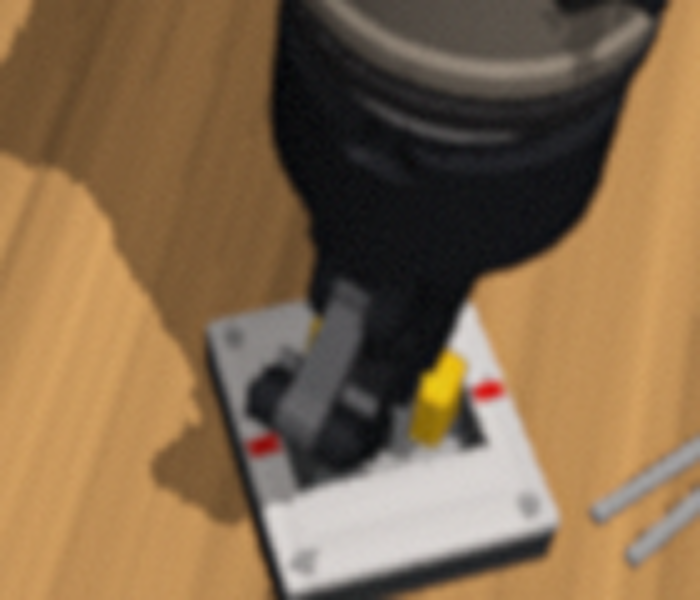

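```bash
python3 -m jog '[[[0,-0.1,0],0,1],[[0,-0.2,0],0,1],[[0,-0.2,0],-0.08,1],[[0,-0.2,0],-0.16,1],[[0,-0.2,0],-0.24,1],[[0,-0.2,0],-0.32,1],[[0,-0.2,0],-0.4,1],[[0,-0.2,0],-0.4,1]]' ; python3 go.py .4705 .3111 .037 122.3;python3 - <<'E'
from h import *
print(get_obs()["moment"].round(2))
s=cam("side")
crop(s["image"],340,360,70,60,5,"pics/a19.png")
E
```

```text
clock: 31.42
tcp_pos: [0.4702, 0.3104, 0.21]
orientation: [-1.567, -0.129, 0.13]
contact_force: [0.5, -0.3, -0.9]
grip_width: 0.0152
clock 31.43 tip [0.47   0.3104 0.0366] down [-0.001  0.    -1.   ] jaw yaw 99.5 F [ 0.5 -0.3 -0.9] w 0.0152 q [ 0.03  0.79 -0.99  1.92  0.84  0.92  0.35]
shift cm [ 0.06 -0.04  0.06] rad: twist -0.398 alt 2.743
world x,y per tool: x [ 0.99  0.16 -0.  ] z [-0.16  0.99  0.  ]
[ 0.04 -0.01  0.04]
```

View pics/a19.png

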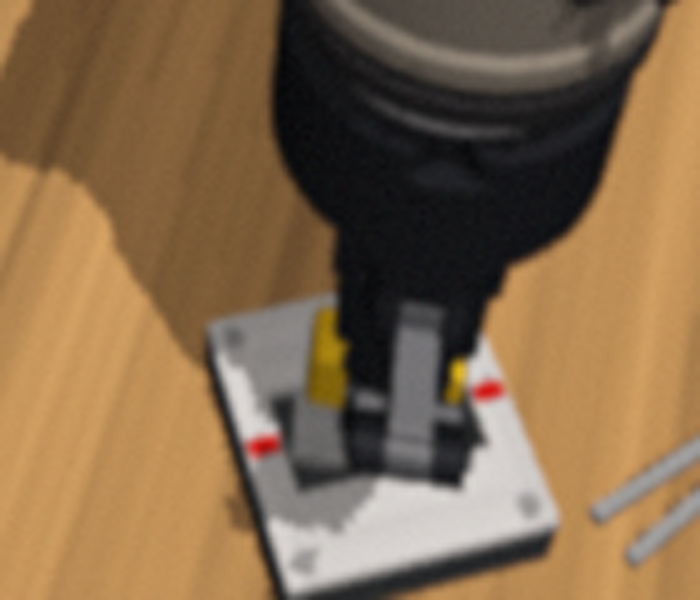

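```bash
python3 -m jog '[[[0,0,0],-0.08,1],[[0,0,0],-0.16,1],[[0,0,0],-0.24,1],[[0,0,0],-0.32,1],[[0,0,0],-0.4,1],[[0,0,0],-0.4,1],[[0,0,0],-0.4,1]]' ; python3 go.py .4705 .3111 .037 122.3;python3 - <<'E'
from h import *
print(get_obs()["moment"].round(2))
s=cam("side");t=cam("top")
crop(s["image"],340,370,50,42,8,"pics/a20.png")
crop(t["image"],150,280,60,50,6,"pics/a21.png")
E
```

```text
clock: 32.35
tcp_pos: [0.4702, 0.3105, 0.2103]
orientation: [-1.525, -0.442, 0.442]
contact_force: [0.1, 0.9, -0.9]
grip_width: 0.0152
clock 32.35 tip [0.4702 0.3105 0.0369] down [ 0. -0. -1.] jaw yaw 122.3 F [ 0.1  0.9 -0.9] w 0.0152 q [ 0.07  0.83 -1.07  1.92  0.9   0.97  0.7 ]
shift cm [ 0.06 -0.01  0.03] rad: twist 0.000 alt -3.141
world x,y per tool: x [ 0.85  0.53 -0.  ] z [-0.53  0.85 -0.  ]
[ 0.02  0.02 -0.02]
```

View pics/a20.png

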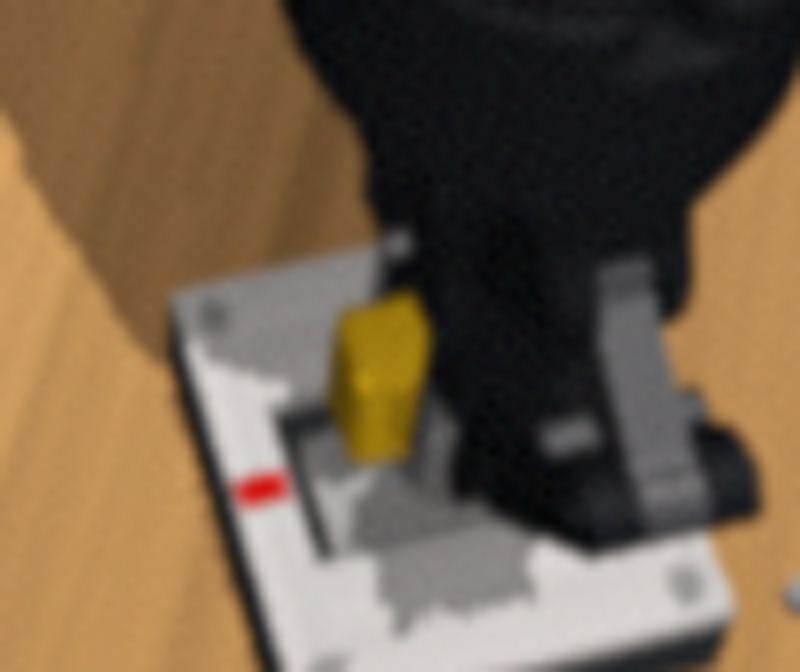

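View pics/a21.png

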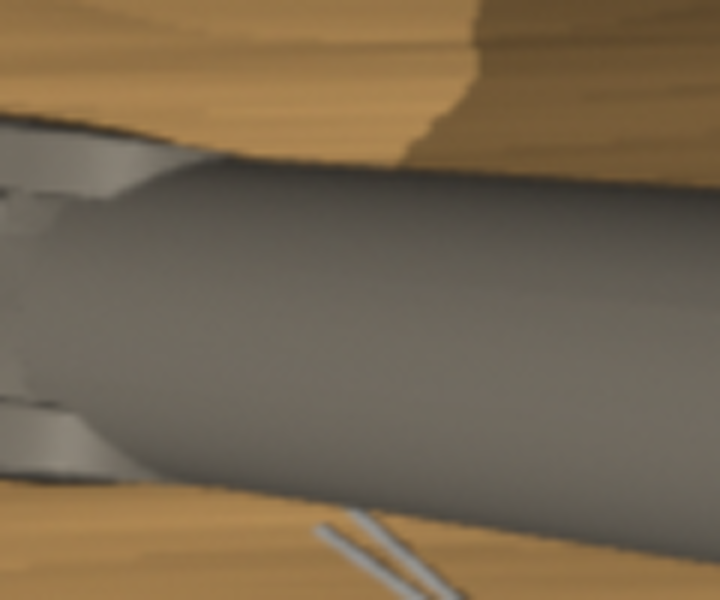

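```bash
python3 - <<'E'
from h import *
s=cam("side")
S=10;u0,v0=300,335
im=cv2.resize(s["image"][v0:v0+60,u0:u0+75],None,fx=S,fy=S,interpolation=cv2.INTER_CUBIC)
def rect(cx,cy,yaw,lx,ly,z,col):
    c,q=np.cos(np.radians(yaw)),np.sin(np.radians(yaw))
    P=[[cx+c*a-q*b,cy+q*a+c*b,z] for a,b in((lx/2,ly/2),(lx/2,-ly/2),(-lx/2,-ly/2),(-lx/2,ly/2))]
    p=(proj(s,P)-[u0,v0]+.5)*S
    cv2.polylines(im,[p.round().astype(int)],True,col,1)
rect(.4696,.3113,32.5,.054,.028,.023,(255,0,255))
rect(.4696,.3113,32.5,.074,.074,.023,(255,0,255))
rect(.4702,.3105,32.3,.040,.016,.065,(255,255,0))
rect(.4702,.3105,32.3,.040,.016,.037,(255,255,0))
rect(.4702,.3105,32.3,.044,.020,.015,(0,255,0))
cv2.imwrite("pics/a22.png",im)
E
```

```text
(no output)
```

View pics/a22.png

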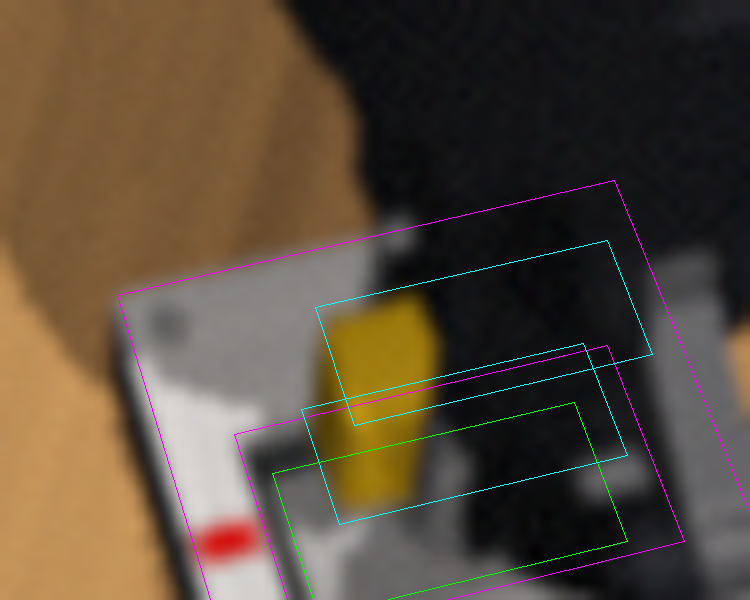

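The overlay shows the grip's end face parallel to the slot and within about 1.5 mm of its predicted place. Drawing it up slowly, checking the force.

```bash
python3 -m jog '[[[0,-0.15,0],0,1],[[0,-0.3,0],0,1],[[0,-0.45,0],0,1],[[0,-0.6,0],0,1],[[0,-0.6,0],0,1]]' | egrep 'tcp|force|width'; python3 -m jog '[[[0,-0.2,0],0,1],[[0,-0.4,0],0,1],[[0,-0.6,0],0,1],[[0,-0.8,0],0,1],[[0,-0.8,0],0,1]]' | egrep 'tcp|force|width'; python3 go.py .4705 .3111 .05
```

```text
tcp_pos: [0.4702, 0.3106, 0.2164]
contact_force: [0.5, 1.1, -1.6]
grip_width: 0.0151
tcp_pos: [0.4702, 0.3106, 0.2245]
contact_force: [0.4, -0.4, -1.0]
grip_width: 0.0145
clock 33.75 tip [0.4703 0.3106 0.0511] down [ 0.  0. -1.] jaw yaw 122.4 F [ 0.4 -0.4 -1. ] w 0.0145 q [ 0.08  0.82 -1.08  1.91  0.88  0.99  0.72]
shift cm [0.04 0.11 0.03] rad: world x,y per tool: x [0.84 0.54 0.  ] z [-0.54  0.84 -0.  ]
```

```bash
python3 -m jog '[[[0,-0.5,0],0,1],[[0,-1,0],0,1],[[0,-2,0],0,1],[[0,-4,0],0,1],[[0,-6,0],0,1],[[0,-8,0],0,1],[[0,-8,0],0,1],[[0,-8,0],0,1]]' | egrep 'tcp|force|width'; python3 go.py .5339 -.3269 .13 82.6;python3 - <<'E'
from h import *
s=cam("side")
crop(s["image"],330,330,75,75,5,"pics/a23.png")
E
```

```text
tcp_pos: [0.4702, 0.3102, 0.3041]
contact_force: [-0.5, 0.4, -1.5]
grip_width: 0.015
clock 34.75 tip [0.4702 0.3101 0.1307] down [ 0.    -0.001 -1.   ] jaw yaw 122.4 F [-0.5  0.4 -1.5] w 0.0150 q [ 0.15  0.73 -1.18  1.86  0.76  1.1   0.8 ]
shift cm [-28.77   0.11 -57.18] rad: twist 0.695 alt -2.447
world x,y per tool: x [ 0.84  0.54 -0.  ] z [-0.54  0.84 -0.  ]
```

View pics/a23.png

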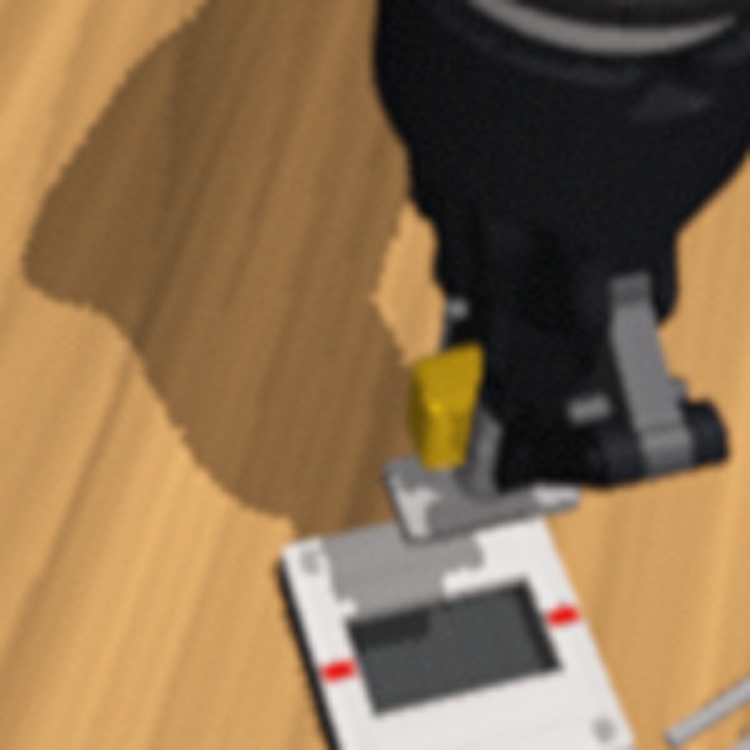

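The key is out and hangs straight, with the plate at crop (480,500) above the empty slot. Carrying it to the bare orange half.

```bash
python3 -m jog '[[[-28.8,-1,-57.2],0.15,1],[[-28.8,-1,-57.2],0.3,1],[[-28.8,-1,-57.2],0.45,1],[[-28.8,-1,-57.2],0.6,1],[[-28.8,-1,-57.2],0.69,1],[[-28.8,-1,-57.2],0.69,1],[[-28.8,-1,-57.2],0.69,1],[[-28.8,-1,-57.2],0.69,1],[[-28.8,-1,-57.2],0.69,1],[[-28.8,-1,-57.2],0.69,1]]'; python3 go.py .5339 -.3269 .05 82.6
```

```text
clock: 36.05
tcp_pos: [0.532, -0.3134, 0.3132]
orientation: [-1.568, 0.098, -0.096]
contact_force: [2.6, 0.3, -1.0]
grip_width: 0.0146
clock 36.05 tip [ 0.5318 -0.3133  0.1398] down [-0.001  0.001 -1.   ] jaw yaw 82.9 F [ 2.6  0.3 -1. ] w 0.0146 q [ 1.15  0.72 -1.04  1.73  0.69  1.11  1.33]
shift cm [ 0.39  8.98 -1.33] rad: twist 0.005 alt -3.136
world x,y per tool: x [ 0.99 -0.12 -0.  ] z [0.12 0.99 0.  ]
```

```bash
python3 -m jog '[[[0,0,0],0,1],[[0,0,0],0,1]]' >/dev/null; python3 go.py .5339 -.3269 .05 82.6
```

```text
clock 36.30 tip [ 0.532  -0.3104  0.1398] down [-0.001  0.002 -1.   ] jaw yaw 82.9 F [-0.3  0.5 -1. ] w 0.0154 q [ 1.15  0.72 -1.05  1.73  0.69  1.11  1.33]
shift cm [ 0.41  8.97 -1.63] rad: twist 0.005 alt -3.136
world x,y per tool: x [ 0.99 -0.12 -0.  ] z [0.12 0.99 0.  ]
```

```bash
python3 -m jog '[[[0.2,1,-1],0,1],[[0.3,3,-1.6],0,1],[[0.3,5,-1.6],0,1],[[0.3,7,-1.6],0,1],[[0.3,8.5,-1.6],0,1],[[0.3,9,-1.6],0,1],[[0.3,9,-1.6],0,1],[[0.3,9,-1.6],0,1]]' >/dev/null; python3 go.py .5339 -.3269 .0341 82.6;python3 - <<'E'
from h import *
s=cam("side")
crop(s["image"],400,140,70,60,5,"pics/a24.png")
E
```

```text
clock 37.30 tip [ 0.534  -0.3276  0.0515] down [ 0.001 -0.001 -1.   ] jaw yaw 82.9 F [ 0.5  0.2 -1.2] w 0.0147 q [ 1.11  0.83 -0.96  1.76  0.8   0.99  1.28]
shift cm [-0.02  1.74  0.07] rad: twist 0.005 alt -3.136
world x,y per tool: x [ 0.99 -0.12  0.  ] z [ 0.12  0.99 -0.  ]
```

View pics/a24.png

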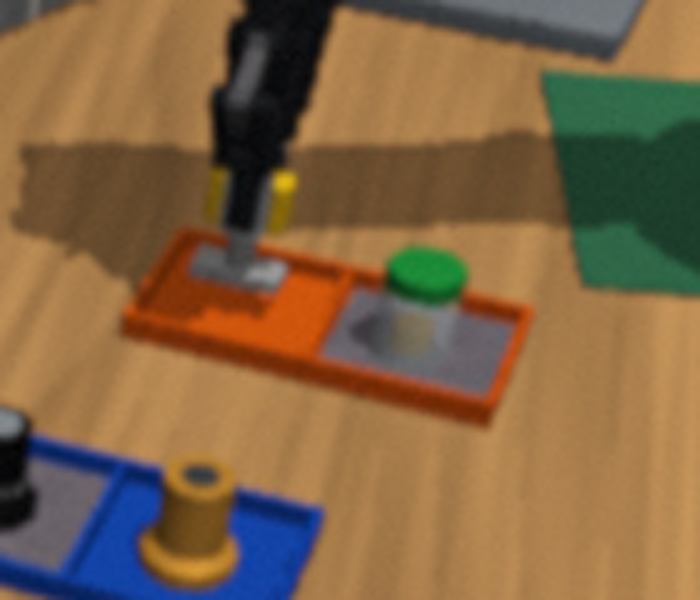

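The key hangs level over the bare orange half (plate at crop (240,265)). Lowering.

```bash
python3 -m jog '[[[0,0.4,0],0,1],[[0,0.7,0],0,1],[[0,1.0,0],0,1],[[0,1.2,0],0,1],[[0,1.35,0],0,1],[[0,1.5,0],0,1],[[0,1.5,0],0,1],[[0,1.5,0],0,1]]' | egrep 'tcp|force'; python3 -m jog '[[[0,0.05,0],0,1],[[0,0.1,0],0,1],[[0,0.1,0],0,1]]'|egrep 'tcp|force';python3 -m jog '[[[0,0.05,0],0,1],[[0,0.05,0],0,1]]'|egrep 'tcp|force'
```

```text
tcp_pos: [0.5334, -0.3275, 0.2091]
contact_force: [-0.2, -0.6, -1.1]
tcp_pos: [0.5334, -0.3275, 0.2081]
contact_force: [-0.3, 0.1, -1.8]
tcp_pos: [0.5334, -0.3275, 0.2076]
contact_force: [-0.0, 0.1, -1.7]
```

```bash
python3 -m jog '[[[0,0.05,0],0,1],[[0,0.05,0],0,1]]'|egrep 'tcp|force';python3 -m jog '[[[0,0.04,0],0,1],[[0,0.04,0],0,1]]'|egrep 'tcp|force'
```

```text
tcp_pos: [0.5335, -0.3275, 0.2075]
contact_force: [-2.1, 0.1, 4.3]
tcp_pos: [0.5335, -0.3275, 0.2075]
contact_force: [-4.3, 1.2, 6.5]
```

```bash
python3 -m jog '[[[0,0,0],0,0.6],[[0,0,0],0,0.5],[[0,0,0],0,0.3],[[0,0,0],0,0],[[0,0,0],0,-0.3],[[0,0,0],0,-0.3],[[0,-2,0],0,-0.3],[[0,-5,0],0,-0.3],[[0,-10,0],0,-0.3],[[0,-14,0],0,-0.3]]'; python3 -m jog '[[[0,-4,-15],0,-0.3],[[0,-4,-15],0,-0.3],[[0,-4,-15],0,-0.3],[[0,-4,-15],0,-0.3]]'; python3 - <<'E'
from h import *
s=cam("side");t=cam("top")
crop(s["image"],370,150,100,75,4,"pics/f1.png")
cv2.imwrite("pics/f2.png",t["image"])
cv2.imwrite("pics/f3.png",s["image"])
crop(t["image"],370,255,90,70,4,"pics/f4.png")
E
```

```text
clock: 40.72
tcp_pos: [0.5337, -0.3271, 0.3501]
orientation: [-1.569, 0.095, -0.098]
contact_force: [0.3, 0.5, 0.2]
grip_width: 0.0551
clock: 41.22
tcp_pos: [0.5137, -0.4794, 0.3884]
orientation: [-1.57, 0.1, -0.103]
contact_force: [0.2, 0.4, 0.6]
grip_width: 0.0558
```

View pics/f1.png

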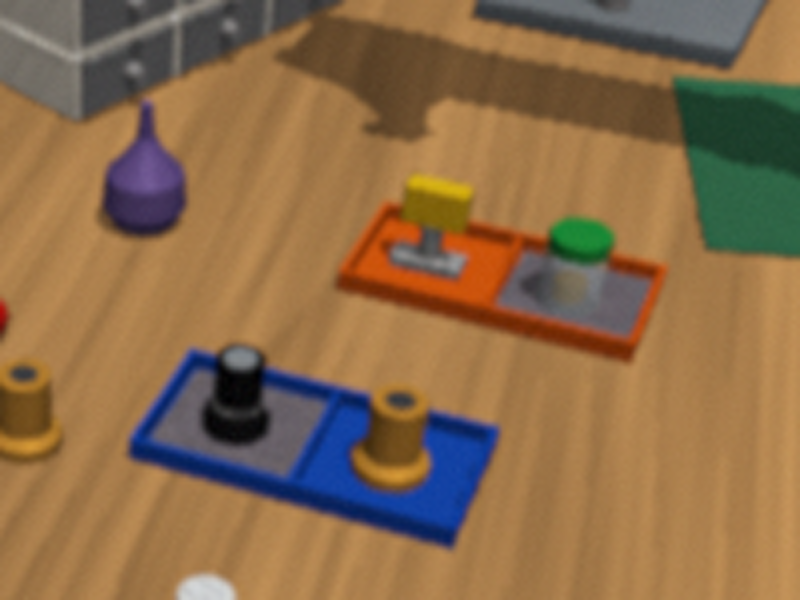

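View pics/f2.png

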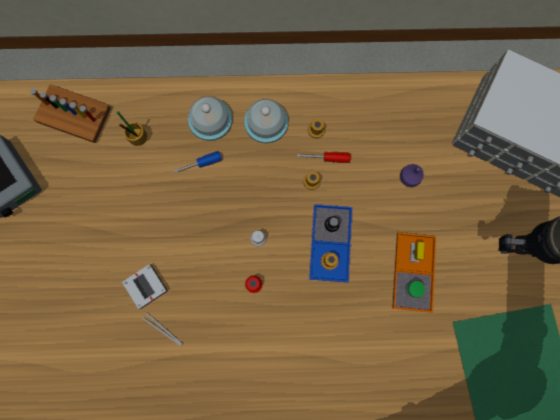

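View pics/f3.png

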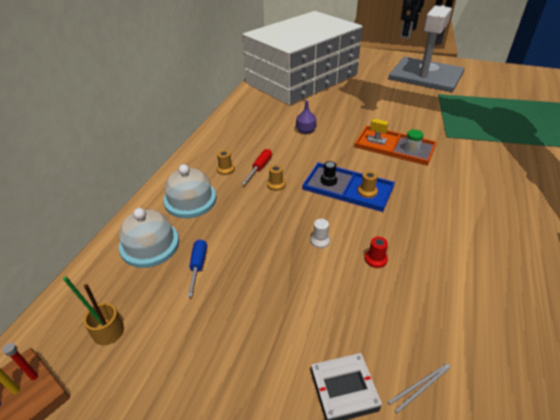

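All four items stand upright in their halves: top view black loupe (333,223), brass stand (331,260), key (419,250), pot (417,288). The white loupe (258,237) and red stand (254,284) haven't moved, and the gripper is clear of everything. Handing in.

```bash
python3 -c "
from bench import *
print(hand_in()); o=get_obs(); print(o['clock'],o['contact_force'].round(1))"
```

```text
the job is handed in; nothing more can be done
None
the job is handed in; nothing more can be done
```

I made up both kits and handed the job in, with the clock at about 41 s of the allowed 106 s. I worked in the order asked: black loupe on the blue tray's felt, leftmost brass stand in its bare half, green-lidded pot on the orange tray's felt, and case key in its bare half. Each item was lowered in steps of 0.4–0.5 mm until it touched the tray floor, with no more than 7 N on the wrist, and then released.

The last pictures from both cameras show all four upright in the right halves. They also show the white loupe, the red stand and the other brass stands where they were, and the gripper clear.

- **Key direction:** the text says the key starts turned counter-clockwise out of line with the slot. Both cameras showed it about 46° clockwise, so I turned it 46° counter-clockwise. It came up freely, with under 2 N on the wrist.
- **Grip widths:** the measured widths read 1–2 mm below the nominal sizes, which I took as an offset in the sensor.
- **Key set-down:** there was a small sideways force, about 4 N, at the last touch before release. The key stands level in the final picture.

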